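Assemble the solvent filter

TASK

Put the solvent filter together on the steel filter station, in this order: lay the perforated support disc in the station's recess, stand the white funnel tube around it on the station, hang the steel strainer basket in the funnel's mouth, and close it with the grey lid, plug down. Every part must sit level and fully home, let go and at rest; leave the amber bottle, the white-capped jar and the glass beaker standing where they are.

Things in the scene. Friction and masses are not known exactly. Their poses are not given: they have to be found in the camera images.
- station_seat (a point): Filter station, the place to build on: a fixed low steel pedestal standing on the bench, 100 mm wide at its foot, with a round head 90 mm across whose flat top is 50 mm above the bench; a short hose stub sticks out low on one side, up to 62 mm from the axis. In the middle of the head is a round recess, 54 mm across and 4 mm deep, with a dark floor. This point is the centre of the recess floor, 46 mm above the bench; z up.
- disc_center (a point): Support disc: loose flat bright-metal disc, 47 mm across, 14 mm thick, lying flat, with a pattern of small dark holes on its face. Point: its centre, 7 mm above its underside; z up. When it lies in the recess its upper 10 mm stand out.
- funnel_center (a point): Funnel: loose plain white straight tube, open at both ends, 62 mm outside, 56 mm inside, 80 mm tall, standing upright, with short grey marks on one side. Point: its centre, on the axis 40 mm above its lower edge; z up. It stands on the flat top of the station's head, around the disc.
- basket_center (a point): Strainer basket: loose steel cup with a thick collar, 34 mm tall, standing on its bottom. The cup below is 42 to 46 mm across outside and 24 mm deep; the collar on top is 66 mm across, 10 mm tall (24 to 34 mm above the underside), with a 40 mm opening. Point: on the axis, 17 mm above its underside; z up. The cup hangs inside the funnel, the collar resting on the funnel's upper edge.
- lid_center (a point): Lid: loose light grey plastic disc 66 mm across and 7 mm thick, with a round knob 20 mm across on top (15 to 40 mm above the underside) and a plug 28 mm across and 8 mm long beneath, on which it stands. Point: on the axis, 20 mm above the underside of the plug; z up. The plug goes into the basket's opening, the disc resting on the collar.
- vialrack: Not to be handled: fixed white vial rack, 60 mm (x) by 90 mm (y), 24 mm tall, with small blue-capped glass vials in it up to 40 mm high. Origin: centre of its underside.
- amber: Bystander: small loose amber bottle with black cap, 32 mm across, 62 mm tall. Origin: centre of its underside.
- jar: Bystander: small loose clear jar with white cap, 40 mm across, 45 mm tall. Origin: centre of its underside.
- beaker: Bystander: small loose clear glass beaker with a bottom, 48 mm across, 50 mm tall. Origin: centre of its underside.
Things that resemble listed ones, but are neither listed nor needed, are in the scene too. What is shaped like the part that bears lid_center but purple or red is not meant.

How it is judged:
On the way, in this order (a step that is already met when the one before it is completed fails the run):
1. the support disc lies flat in the station's recess (horizontal distance between disc_center and station_seat below 0.008 m and z of disc_center in the frame of station_seat between 0.0045 and 0.0095 m and angle between disc_center's own z axis and vertical below 0.06 rad), for 0.2 s.
2. the funnel stands on the station around the disc (all of step 1 and horizontal distance between funnel_center and station_seat below 0.01 m and z of funnel_center in the frame of station_seat between 0.0415 and 0.0465 m and angle between funnel_center's own z axis and vertical below 0.06 rad), for 0.2 s.
3. the basket hangs in the funnel, its collar on the funnel's edge (all of step 2 and horizontal distance between basket_center and funnel_center below 0.008 m and z of basket_center in the frame of funnel_center between 0.0305 and 0.0355 m and angle between basket_center's own z axis and vertical below 0.06 rad), for 0.2 s.
4. the lid is seated on the basket (all of step 3 and horizontal distance between lid_center and basket_center below 0.009 m and z of lid_center in the frame of basket_center between 0.0265 and 0.0315 m and angle between lid_center's own z axis and vertical below 0.06 rad), for 0.2 s.
At the end, for the whole second after the job is handed in: Centred within 8 mm (disc to recess), 10 mm (funnel to recess), 8 mm (basket to funnel) and 9 mm (lid to basket); each within 2.5 mm of its seated height, level to 0.06 rad, at rest and not touched by the gripper (all of step 4 and linear speed of each of disc, funnel, basket, lid below 0.02 m/s and angular speed of each of disc, funnel, basket, lid below 0.2 rad/s and contact force between each of disc, funnel, basket, lid and the fingers below 0.1 N).
It fails at once if the amber is pushed more than 30 mm away or knocked over (distance of amber from where it was at the start of the episode above 0.03 m or angle between amber's own z axis and vertical above 0.5 rad).
It fails at once if the jar is pushed more than 30 mm away or knocked over (distance of jar from where it was at the start of the episode above 0.03 m or angle between jar's own z axis and vertical above 0.5 rad).
It fails at once if the beaker is pushed more than 30 mm away or knocked over (distance of beaker from where it was at the start of the episode above 0.03 m or angle between beaker's own z axis and vertical above 0.5 rad).
It also fails if it takes over 112 s, if anything falls off the work surface, if the arm or the gripper's body presses on something with over 40 N, if the wrist force passes 120 N, or if a joint passes its speed limit or range.

ROBOT

A 6-joint arm with a two-finger parallel gripper is mounted at the origin on the work surface. World frame = base frame: x ahead of the robot, y to its left, z up, the work surface at z = 0. Lengths are in m, angles in rad, forces in N, time in s.
With the tool pointing down it reaches from about 0.375 to 0.825 m from the base axis. Payload 5.5 kg.
Tool frame: the origin (TCP) lies on the centre line of the jaws, within the pads' length; the fingertips stand 14 mm ahead of it and the grasp point (between the pads) lies 5 mm behind it; z points along the fingers, y is the direction in which the jaws open and shut (so a half turn about z gives the same grasp; the last joint's range is limited). The gripper opens to 85 mm and grips with 20 to 120 N. Pads are 22 mm wide; open, the fingers measure 114 mm over their backs; the gripper's body (76 mm by 85 mm) begins 54 mm behind the grasp point. The pads swing forward as they close: fully open they stand 13 mm farther back than shut.
Start: joints at [-1.315, 0.314, -0.047, 1.21, 0, 1.571], TCP at [0.152, -0.58, 0.245] pointing down, gripper open.
Joint ranges: [-2.67, 2.67], [-0.69, 1.73], [-1.03, 1.25], [-2.08, 2.16], [-1.42, 1.45], [-3.14, 3.14]. Speed limits (rad/s): [2.39, 2.39, 3.01, 3.14, 3.14, 3.14].

INTERFACE

Orientations are given as a rotation vector (axis times angle).
In Python, from rig import env, cams gives the robot as it stands.
- The arm moves only by the tool jog_arm, never from a script. Its argument "motion" is a list of rows, each an object of numbers: "dx", "dy", "dz": the shift along the world's x, y, z in mm; "rx", "ry", "rz": the turn, a rotation vector about the world's x, y, z in rad; "hand": the opening, from -1 (shut) to 1 (fully open), so that 0 is half open. In form: [{"dx": .., "dy": .., "dz": .., "rx": .., "ry": .., "rz": .., "hand": ..}, ...]. A call has 1 to 8 rows; each row is the pose to reach, as a shift and turn from the pose commanded when the call began; what a row does not reach only later rows make up. A row lasts 1/8 s, in which the tool goes at most 62.5 mm and 10.7 degrees, less where a joint would pass 70% of its speed; a pose out of reach is approached as far as the arm can. A call with a gripper value outside its range is refused whole. The fingers move at their own pace and stop on an object; "grip_force" is the grip in N (left out, the last holds). Time passes only in rows, so rows that repeat a pose let the fingers close. It gives the time, the measured TCP pose, the force and the opening at its end, in the units of the state.
- env.state(): the state, without advancing time (a new reading comes with each control period).
- cams.camera(name): name is "scene" or "side" or "wrist"; returns (picture, depth): 420x560x3 uint8, blue, green, red; 420x560 float32, m along the optical axis (not along the pixel's ray), 0 where there is no reading.
- cams.calibration(name): a dict with "fovy" (degrees; the focal length in pixels is half the picture's height over the tangent of half this angle, whatever the lens; pixels are square), "cx", "cy" (the principal point, pixels), "camera_from_world" (4x4, takes a point from world to camera coordinates). Camera axes: x right, y down, z forward; pixel columns grow to the right and rows downward; lengths in m; the calibration is good to about 2 mm. The wrist camera is an equidistant fisheye: a pixel r from the principal point sees the ray r / f radians off the axis. A picture is of the moment at which its call begins: read the wrist's pose just before it. calibration takes no time and is no camera call; for the wrist camera it gives the pose at the moment of the call.
- env.close_job(): hands the job in, once; it reports no verdict.
Trained networks look in the newest picture that a camera, given by its name, has taken for a name from the list of things; names that differ only in an ending like _2 or _b are one class to them, and where a whole thing is asked for, a point or a joint stands for the part that bears it (a point fixed in the world has none). Each returns a list of dicts, best first, with "conf" (0 to 1); they miss things now and then, are a little off and sometimes report something else, mostly with a low value. They report only what shows in the picture. A call takes as long as a camera call. They do not tell look-alikes from the thing itself.
- cams.trace(camera, label): "pixels" (420x560 bool, what is visible of it) and "box" ([left, top, right, bottom] in pixels, round what is visible of it).
The state is a dict: "time_s": time; "joints": joint angles; "joint_vel": joint speeds; "joint_torque": joint torques, N m; "position": TCP position; "orientation": TCP orientation; "ft_force": force on the tool from outside, world axes, zero at the start; "moment": the same for the moment, N m; "opening": finger opening in m.
Only numpy, scipy, OpenCV 4.12 (cv2) and the standard library are available. Lean on these libraries where they do the work, as an engineer would, in place of code of your own. Each camera call takes 0.05 s, during which the arm holds its last target.

## Working session

There is one attempt and no reset: what is moved stays moved. The work goes in short steps, Python scripts to look and compute and a tool call to move; the robot and the scene stay as the last step left them, time stands still between calls to the robot, and variables do not carry over. Pictures are saved under pics/ and viewed, and the job is handed in when it is done.

Besides the shell and the picture viewer there is one more tool, called as name(argument=value, ...) on one line, values as JSON. jog_arm: Moves the arm, as the interface text tells. Its arguments: {"type":"object","properties":{"motion":{"type":"array","items":{"type":"object","properties":{"dx":{"type":"number"},"dy":{"type":"number"},"dz":{"type":"number"},"rx":{"type":"number"},"ry":{"type":"number"},"rz":{"type":"number"},"hand":{"type":"number"}}}},"grip_force":{"type":"number"}},"required":["motion"]}

```bash
ls; mkdir -p pics
python3 - <<'E'
from rig import env,cams
import cv2
print(env.state())
for n in ["scene","side","wrist"]:
    p,d=cams.camera(n); cv2.imwrite(f"pics/{n}0.png",p); print(n,cams.calibration(n), (d>0).mean())
E
```

```text
pics
{'time_s': 0.0, 'joints': array([-1.31499033e+00,  3.14236765e-01, -4.80664206e-02,  1.21022114e+00,
        3.21396588e-05,  1.57083465e+00]), 'joint_vel': array([ 0.00149902,  0.00036851,  0.00019256, -0.00016381, -0.00044494,
        0.00233292]), 'joint_torque': array([-2.77660060e-03, -5.39587283e+01,  3.39749980e+01,  1.92410935e-02,
       -1.17227792e-04, -6.90614126e-07]), 'position': array([ 0.15168362, -0.57993262,  0.24443367]), 'orientation': array([-3.11423445e+00, -4.00445586e-01,  2.96042808e-04]), 'ft_force': array([-0.22753354,  0.08977069, -0.85873749]), 'moment': array([0.00788643, 0.04470901, 0.00625253]), 'opening': 0.0854875423934633}
scene {'fovy': 50.79236455828632, 'cx': 275.2400094208395, 'cy': 206.66689136624743, 'camera_from_world': array([[ 0.00187209,  0.9998749 ,  0.01570577, -0.04203608],
       [ 0.58468994,  0.01164696, -0.81117324, -0.20860367],
       [-0.81125469,  0.01070159, -0.58459499,  1.63117861],
       [ 0.        ,  0.        ,  0.        ,  1.        ]])} 0.9958545918367347
side {'fovy': 42.4330913938723, 'cx': 281.4225529031465, 'cy': 214.37678941109618, 'camera_from_world': array([[-0.92014974, -0.39154319, -0.00428826,  0.41802102],
       [-0.22938463,  0.54787848, -0.80449479,  0.1311288 ],
       [ 0.31734391, -0.73927201, -0.59394422,  1.07808636],
       [ 0.        ,  0.        ,  0.        ,  1.        ]])} 0.9956930272108844
wrist {'fovy': 65.70646984690485, 'cx': 280.8597034762252, 'cy': 207.8247164000987, 'camera_from_world': array([[ 0.25266999, -0.96755164, -0.0013064 , -0.59928374],
       [-0.93299799, -0.2440037 ,  0.26453157, -0.03497649],
       [-0.25626672, -0.06562033, -0.96437614,  0.37862313],
       [ 0.        ,  0.        ,  0.        ,  1.        ]])} 0.9805059523809524
```

View pics/scene0.png

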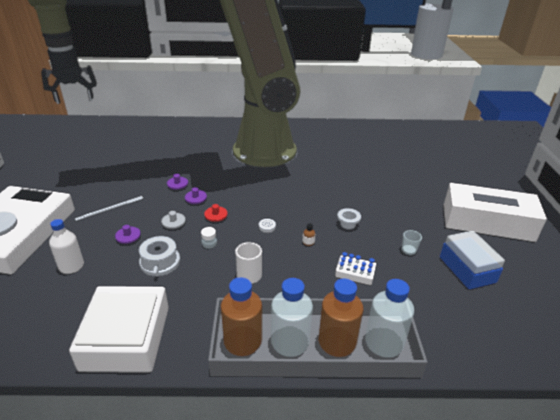

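View pics/side0.png

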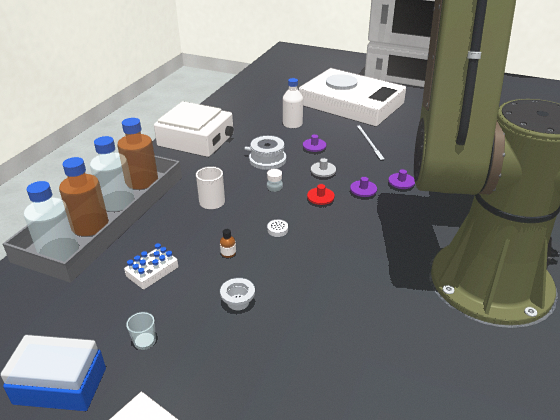

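View pics/wrist0.png

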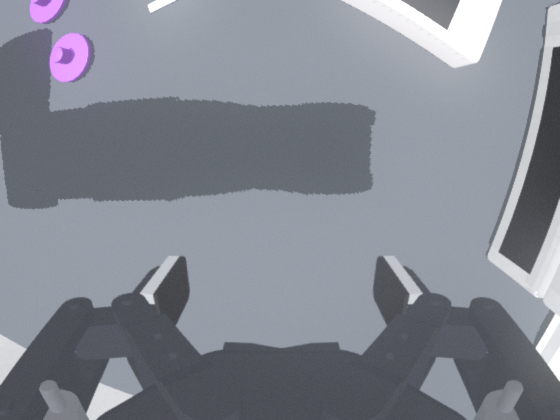

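```bash
cat > h.py <<'E'
from rig import env,cams
import numpy as np, cv2
from scipy.spatial.transform import Rotation as R
def rays(name,px,C=None):
    C=C or cams.calibration(name); px=np.atleast_2d(np.asarray(px,float))
    f=210/np.tan(np.radians(C['fovy']/2))
    u=(px[:,0]-C['cx'])/f; v=(px[:,1]-C['cy'])/f
    if name=='wrist':
        r=np.hypot(u,v); s=np.where(r>1e-9,np.sin(r)/np.maximum(r,1e-9),1)
        d=np.stack([u*s,v*s,np.cos(r)],1)
    else: d=np.stack([u,v,np.ones_like(u)],1)
    M=C['camera_from_world']; Rm=M[:3,:3]; o=-Rm.T@M[:3,3]
    return o,d@Rm,d   # world dirs (row@R = R^T d)
def unproj(name,mask,depth,C=None):
    ys,xs=np.nonzero(mask&(depth>0)); px=np.stack([xs,ys],1)
    o,dw,d=rays(name,px,C); z=depth[ys,xs]
    return o+dw*(z/d[:,2])[:,None]
def planehit(name,px,z,C=None):
    o,dw,_=rays(name,px,C); return o+dw*((z-o[2])/dw[:,2])[:,None]
E
python3 - <<'E'
from h import *
for n in ["scene","side"]:
    p,d=cams.camera(n)
    np.save(f"{n}_d.npy",d)
    for l in ["station_seat","disc_center","funnel_center","basket_center","lid_center","vialrack","amber","jar","beaker"]:
        for r in cams.trace(n,l)[:4]:
            if r['conf']<.2: continue
            P=unproj(n,r['pixels'],d)
            if len(P)<10: continue
            print(n,l,round(r['conf'],2),np.round(r['box']),'lo',np.round(np.percentile(P,3,axis=0),3),'hi',np.round(np.percentile(P,97,axis=0),3))
E
```

```text
scene station_seat 0.7 [141. 235. 180. 275.] lo [ 0.57  -0.293  0.002] hi [ 0.655 -0.211  0.052]
scene disc_center 0.46 [260. 218. 277. 232.] lo [ 0.441 -0.002  0.003] hi [0.482 0.038 0.018]
scene funnel_center 0.68 [234. 243. 262. 282.] lo [ 0.619 -0.052  0.009] hi [0.679 0.003 0.081]
scene basket_center 0.66 [341. 206. 358. 232.] lo [0.413 0.222 0.001] hi [0.47  0.278 0.037]
scene lid_center 0.77 [117. 228. 139. 242.] lo [ 0.485 -0.386  0.012] hi [ 0.54  -0.332  0.04 ]
scene lid_center 0.76 [158. 207. 182. 229.] lo [ 0.392 -0.279  0.   ] hi [ 0.476 -0.22   0.041]
scene lid_center 0.75 [205. 204. 226. 222.] lo [ 0.388 -0.159  0.011] hi [ 0.441 -0.104  0.04 ]
scene lid_center 0.72 [187. 188. 207. 204.] lo [ 0.303 -0.229  0.011] hi [ 0.355 -0.175  0.039]
scene vialrack 0.92 [336. 254. 374. 286.] lo [0.613 0.197 0.007] hi [0.678 0.28  0.043]
scene amber 0.7 [301. 226. 317. 246.] lo [0.515 0.116 0.002] hi [0.539 0.144 0.064]
scene jar 0.78 [204. 230. 214. 251.] lo [ 0.521 -0.152  0.007] hi [ 0.553 -0.122  0.048]
scene beaker 0.77 [404. 230. 421. 254.] lo [0.527 0.378 0.006] hi [0.572 0.
[... 503 characters left out ...]
[391. 171. 417. 187.] lo [ 0.215 -0.298  0.008] hi [ 0.272 -0.241  0.04 ]
side lid_center 0.8 [311. 185. 330. 203.] lo [ 0.381 -0.158  0.009] hi [ 0.438 -0.102  0.04 ]
side lid_center 0.65 [349. 177. 377. 201.] lo [ 0.295 -0.228 -0.   ] hi [ 0.353 -0.173  0.04 ]
side lid_center 0.64 [312. 159. 335. 178.] lo [ 0.415 -0.281  0.   ] hi [ 0.47  -0.219  0.04 ]
side vialrack 0.9 [125. 244. 181. 289.] lo [0.6   0.206 0.001] hi [0.672 0.289 0.041]
side amber 0.61 [218. 228. 234. 257.] lo [0.505 0.126 0.005] hi [0.532 0.147 0.062]
side jar 0.52 [268. 168. 282. 191.] lo [ 0.514 -0.164  0.001] hi [ 0.547 -0.118  0.047]
side beaker 0.78 [125. 312. 157. 352.] lo [0.525 0.378 0.002] hi [0.569 0.422 0.051]
```

The scene view shows the station at (160,255), the funnel at (249,262), the disc at (267,225) and the basket at (349,218). The lid candidates are purple at (127,235), (177,182) and (196,196), red at (216,213) and grey at (173,220). Only the grey one fits the description, so I'll enlarge the crop to confirm it.

Run:
```python
from h import *
p=cv2.imread("pics/scene0.png"); q=cv2.imread("pics/side0.png")
a=cv2.resize(p[170:290,100:290],None,fx=4,fy=4,interpolation=cv2.INTER_CUBIC); cv2.imwrite("pics/cropA.png",a)
b=cv2.resize(q[120:320,210:350],None,fx=3.5,fy=3,interpolation=cv2.INTER_CUBIC); cv2.imwrite("pics/cropB.png",b)
d=np.load("scene_d.npy")
P=unproj("scene",np.ones_like(d,bool),d)
m=(P[:,0]>.68)&(P[:,1]>-.25)&(P[:,1]<.15)&(P[:,0]<.9)&(P[:,2]>.02)
Q=P[m]
for z0,z1 in [(.02,.06),(.06,.1),(.1,.14),(.14,.3)]:
    s=Q[(Q[:,2]>z0)&(Q[:,2]<z1)]; print(z0,len(s), s.min(0) if len(s) else '', s.max(0) if len(s) else '')
```

```text
0.02 1920 [ 0.6800904  -0.20446127  0.02003492] [0.89995247 0.14986207 0.05998394]
0.06 2542 [ 0.68036306 -0.24998869  0.06002086] [0.89999617 0.14979224 0.09989131]
0.1 2320 [ 0.81715486 -0.06868016  0.10004155] [0.89379503 0.14983112 0.13977679]
0.14 995 [ 0.82960349 -0.04858673  0.14001131] [0.87453229 0.09137639 0.17607536]
```

View pics/cropA.png

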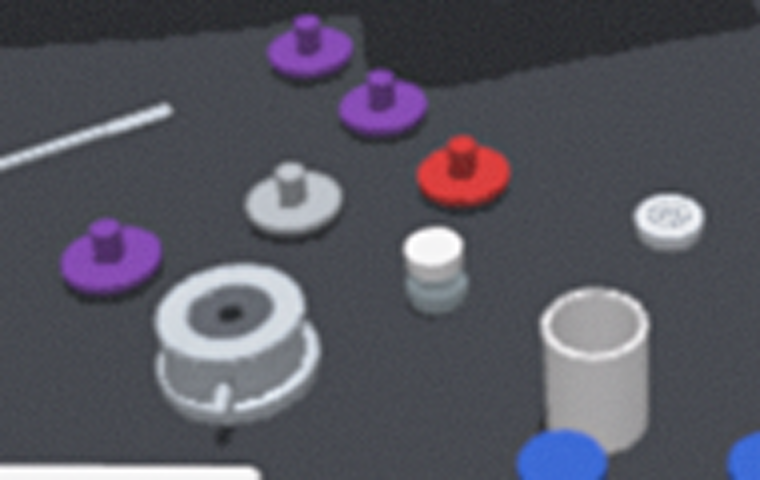

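View pics/cropB.png

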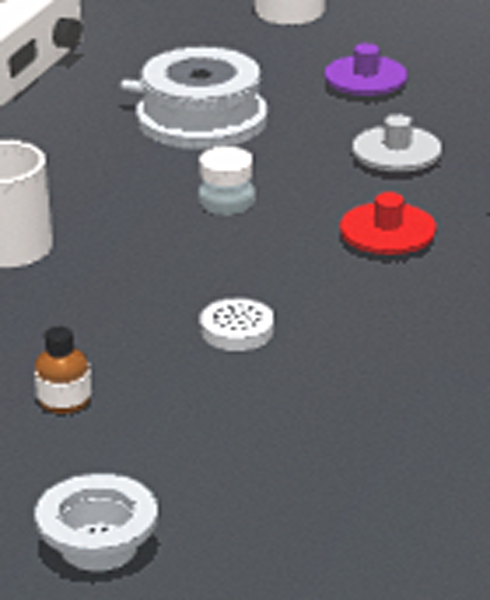

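The crops confirm the following:
- The only grey lid is at scene (173,220).
- The disc with dark holes is at (267,225).
- The station is at (160,255).

I'll move above the disc with the jaws along world x.

jog_arm(motion=[{"dx": 25,"dy": 45,"rz": 0.164,"hand": 1},{"dx": 50,"dy": 95,"rz": 0.328},{"dx": 75,"dy": 150,"rz": 0.493},{"dx": 100,"dy": 205,"rz": 0.657},{"dx": 125,"dy": 255,"rz": 0.821},{"dx": 150,"dy": 305,"rz": 0.985},{"dx": 180,"dy": 355,"rz": 1.15},{"dx": 205,"dy": 405,"rz": 1.314}])

```text
schema error: expected keys dx, dy, dz, rx, ry, rz, hand
```

jog_arm(motion=[{"dx": 25,"dy": 45},{"dx": 50,"dy": 95},{"dx": 75,"dy": 145},{"dx": 102,"dy": 194},{"dx": 102,"dy": 194},{"dx": 102,"dy": 194}])

```text
schema error: expected keys dx, dy, dz, rx, ry, rz, hand
```

jog_arm(motion=[{"dx": 25,"dy": 45,"dz": 0,"rx": 0,"ry": 0,"rz": 0.164,"hand": 1},{"dx": 50,"dy": 95,"dz": 0,"rx": 0,"ry": 0,"rz": 0.328,"hand": 1},{"dx": 75,"dy": 150,"dz": 0,"rx": 0,"ry": 0,"rz": 0.493,"hand": 1},{"dx": 100,"dy": 205,"dz": 0,"rx": 0,"ry": 0,"rz": 0.657,"hand": 1},{"dx": 125,"dy": 255,"dz": 0,"rx": 0,"ry": 0,"rz": 0.821,"hand": 1},{"dx": 150,"dy": 305,"dz": 0,"rx": 0,"ry": 0,"rz": 0.985,"hand": 1},{"dx": 180,"dy": 355,"dz": 0,"rx": 0,"ry": 0,"rz": 1.15,"hand": 1},{"dx": 205,"dy": 405,"dz": 0,"rx": 0,"ry": 0,"rz": 1.314,"hand": 1}])

```text
time_s: 2.15
position: [0.3577, -0.1739, 0.2457]
orientation: [2.216, 2.225, 0.001]
ft_force: [0.6, -1.0, 0.1]
opening: 0.0856
```

jog_arm(motion=[{"dx": 25,"dy": 45,"dz": 0,"rx": 0,"ry": 0,"rz": 0,"hand": 1},{"dx": 50,"dy": 95,"dz": 0,"rx": 0,"ry": 0,"rz": 0,"hand": 1},{"dx": 75,"dy": 145,"dz": 0,"rx": 0,"ry": 0,"rz": 0,"hand": 1},{"dx": 102,"dy": 194,"dz": 0,"rx": 0,"ry": 0,"rz": 0,"hand": 1},{"dx": 102,"dy": 194,"dz": 0,"rx": 0,"ry": 0,"rz": 0,"hand": 1},{"dx": 102,"dy": 194,"dz": 0,"rx": 0,"ry": 0,"rz": 0,"hand": 1}])

```text
time_s: 2.9
position: [0.4584, 0.0184, 0.2451]
orientation: [-2.222, -2.221, 0.001]
ft_force: [-0.9, -0.5, 0.3]
opening: 0.0854
```

```bash
cat > look.py <<'E'
import sys
from h import *
# usage: look.py pic labels... ; reports robust extents per label from wrist depth & mask
def look(pic,labels,conf=.3):
    s=env.state(); C=cams.calibration('wrist')
    p,d=cams.camera('wrist'); cv2.imwrite(f"pics/{pic}.png",p); np.savez(f"{pic}.npz",d=d,M=C['camera_from_world'])
    print('tcp',np.round(s['position'],4),np.round(s['orientation'],3),'t',s['time_s'],'op',s['opening'])
    for l in labels:
        for r in cams.trace('wrist',l)[:3]:
            if r['conf']<conf: continue
            P=unproj('wrist',r['pixels'],d,C)
            if len(P)<30: continue
            zt=np.percentile(P[:,2],95)
            ys,xs=np.nonzero(r['pixels'])
            T=P[np.abs(P[:,2]-zt)<.004]
            (cx,cy),rad=cv2.minEnclosingCircle((T[:,:2]*1000).astype(np.float32))
            cnt=[c for c in cv2.findContours(r['pixels'].astype(np.uint8),cv2.RETR_EXTERNAL,cv2.CHAIN_APPROX_NONE)[0]]
            c=max(cnt,key=len)
            print(l,round(r['conf'],2),np.round(r['box']),'ztop',round(zt,4),'topcircle',round(cx,1),round(cy,1),'r',round(rad,1),'mid',np.round((T[:,:2].min(0)+T[:,:2].max(0))*500,1),'n',len(T))
if __name__=='__main__': look(sys.argv[1],sys.argv[2:])
E
python3 look.py w1 disc_center
```

```text
tcp [0.4584 0.0184 0.2451] [-2.222e+00 -2.221e+00  1.000e-03] t 2.9 op 0.08544627528715859
disc_center 0.74 [258. 162. 301. 205.] ztop 0.0157 topcircle 455.4 15.8 r 23.4 mid [455.4  15.4] n 1278
```

View pics/w1.png

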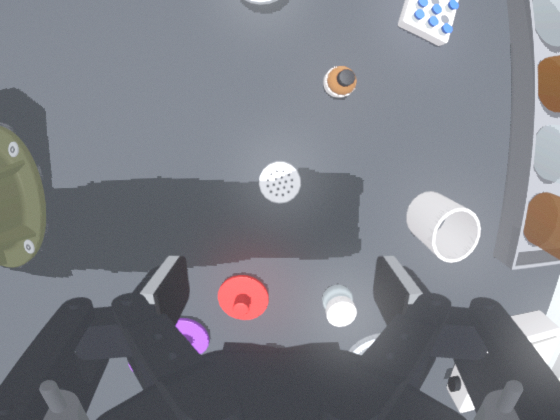

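The disc is at wrist pixel (280,183), about (455,16) mm. I'll go lower and measure again from a second place.

jog_arm(motion=[{"dx": -2,"dy": -2,"dz": -60,"rx": 0,"ry": 0,"rz": 0,"hand": 1},{"dx": -2,"dy": -2,"dz": -120,"rx": 0,"ry": 0,"rz": 0,"hand": 1},{"dx": -2,"dy": -2,"dz": -160,"rx": 0,"ry": 0,"rz": 0,"hand": 1},{"dx": -2,"dy": -2,"dz": -160,"rx": 0,"ry": 0,"rz": 0,"hand": 1},{"dx": -2,"dy": -2,"dz": -160,"rx": 0,"ry": 0,"rz": 0,"hand": 1}])

```text
time_s: 3.62
position: [0.4577, 0.0158, 0.0868]
orientation: [2.223, 2.218, 0.002]
ft_force: [0.6, -0.7, 0.2]
opening: 0.0853
```

```bash
python3 look.py w2 disc_center
```

```text
tcp [0.4577 0.0158 0.0868] [2.223e+00 2.218e+00 2.000e-03] t 3.625 op 0.08533611911845825
disc_center 0.94 [242. 188. 316. 258.] ztop 0.0154 topcircle 455.8 16.1 r 23.6 mid [455.6  16.1] n 3726
```

View pics/w2.png

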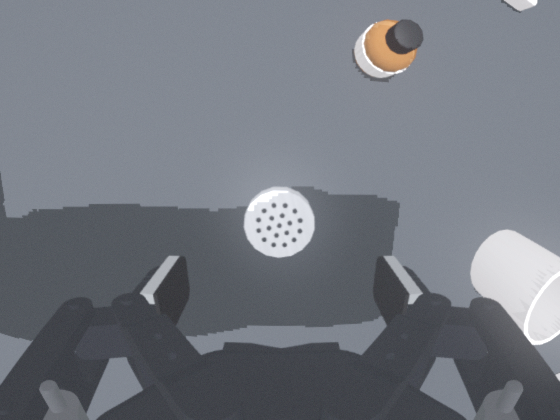

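The disc is now at (279,222), about (455.7,16.1) mm with its top at about 15 mm, and it sits midway between the pads. I'll descend to grasp.

jog_arm(motion=[{"dx": 0,"dy": 0,"dz": -40,"rx": 0,"ry": 0,"rz": 0,"hand": 1},{"dx": 0,"dy": 0,"dz": -60,"rx": 0,"ry": 0,"rz": 0,"hand": 1},{"dx": 0,"dy": 0,"dz": -67,"rx": 0,"ry": 0,"rz": 0,"hand": 1},{"dx": 0,"dy": 0,"dz": -67,"rx": 0,"ry": 0,"rz": 0,"hand": 1},{"dx": 0,"dy": 0,"dz": -67,"rx": 0,"ry": 0,"rz": 0,"hand": 1},{"dx": 0,"dy": 0,"dz": -67,"rx": 0,"ry": 0,"rz": 0,"hand": 1}])

```text
time_s: 4.47
position: [0.4577, 0.0166, 0.0192]
orientation: [2.222, 2.22, 0.002]
ft_force: [-0.6, -0.4, 0.1]
opening: 0.0854
```

```bash
python3 look.py w3 disc_center
```

```text
tcp [0.4577 0.0166 0.0192] [2.222e+00 2.220e+00 2.000e-03] t 4.475 op 0.08535363317781917
disc_center 0.91 [228. 218. 329. 314.] ztop 0.0154 topcircle 455.7 16.0 r 23.7 mid [456.   15.8] n 7009
```

View pics/w3.png

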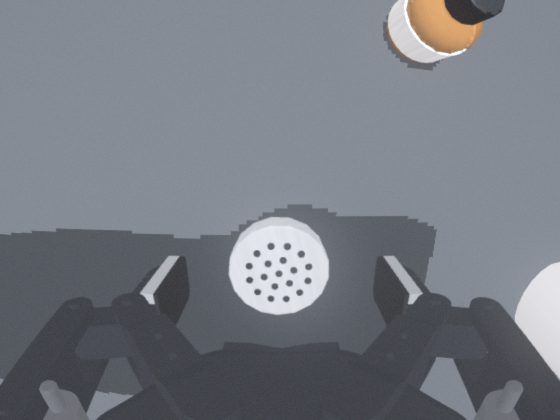

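Run:
```python
from h import *
z=np.load("w3.npz"); C=cams.calibration('wrist'); C['camera_from_world']=z['M']; d=z['d']
for x0,x1 in [(135,192),(370,425)]:
    m=np.zeros_like(d,bool); m[255:325,x0:x1]=1
    P=unproj('wrist',m,d,C)*1000
    k=(P[:,2]>2)&(P[:,2]<70); Q=P[k]
    print(np.percentile(Q,[1,10,50,90,99],axis=0).round(1))
    for c,r in [((160,285)),(178,262),(185,300),(148,295),(390,262),(403,285)]:
        if x0<=c<x1:
            mm=np.zeros_like(d,bool); mm[r,c]=1; print(c,r,(unproj('wrist',mm,d,C)*1000).round(1))
```

```text
[[401.2   6.   19.8]
 [408.1  11.6  26. ]
 [413.9  23.9  42.6]
 [414.5  28.   60.9]
 [416.6  28.9  69.3]]
160 285 [[413.4  27.6  49.9]]
178 262 [[413.9  27.   28.5]]
185 300 [[414.    7.3  26.7]]
148 295 [[410.7  26.6  55.9]]
[[497.1   6.1  19.8]
 [499.3  11.3  26. ]
 [499.8  23.6  42.3]
 [505.5  27.7  57.3]
 [512.5  28.7  69.4]]
390 262 [[502.6  27.1  29.2]]
403 285 [[501.3  27.   49.3]]
```

Pads and disc share the same measured frame within 1 mm. I'll lower 2 mm and close.

jog_arm(motion=[{"dx": -1,"dy": -0.6,"dz": -2,"rx": 0,"ry": 0,"rz": 0,"hand": 1},{"dx": -1,"dy": -0.6,"dz": -2,"rx": 0,"ry": 0,"rz": 0,"hand": 1},{"dx": -1,"dy": -0.6,"dz": -2,"rx": 0,"ry": 0,"rz": 0,"hand": -1},{"dx": -1,"dy": -0.6,"dz": -2,"rx": 0,"ry": 0,"rz": 0,"hand": -1},{"dx": -1,"dy": -0.6,"dz": -2,"rx": 0,"ry": 0,"rz": 0,"hand": -1},{"dx": -1,"dy": -0.6,"dz": -2,"rx": 0,"ry": 0,"rz": 0,"hand": -1},{"dx": -1,"dy": -0.6,"dz": -2,"rx": 0,"ry": 0,"rz": 0,"hand": -1},{"dx": -1,"dy": -0.6,"dz": -2,"rx": 0,"ry": 0,"rz": 0,"hand": -1}], grip_force=40)

```text
time_s: 5.58
position: [0.4559, 0.0159, 0.0167]
orientation: [2.222, 2.22, 0.0]
ft_force: [-1.6, -0.5, 4.7]
opening: 0.0451
```

```bash
python3 look.py w4 disc_center
```

```text
tcp [0.4559 0.0159 0.0167] [2.222 2.22  0.   ] t 5.575 op 0.04507650145949448
disc_center 0.65 [229. 218. 335. 316.] ztop 0.0154 topcircle 455.2 15.7 r 23.7 mid [455.1  15.7] n 7282
```

View pics/w4.png

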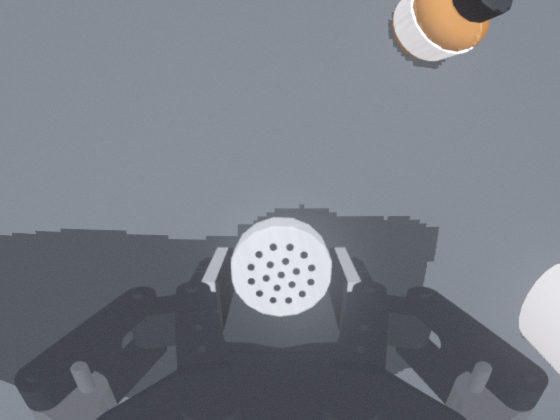

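Gripped: opening is 45 mm and the disc is centred in the jaws at wrist (281,267). I'll lift and carry it above the station.

jog_arm(motion=[{"dx": 0,"dy": 0,"dz": 30,"rx": 0,"ry": 0,"rz": 0,"hand": -1},{"dx": 0,"dy": 0,"dz": 90,"rx": 0,"ry": 0,"rz": 0,"hand": -1},{"dx": 0,"dy": 0,"dz": 150,"rx": 0,"ry": 0,"rz": 0,"hand": -1},{"dx": 25,"dy": -45,"dz": 180,"rx": 0,"ry": 0,"rz": 0,"hand": -1},{"dx": 50,"dy": -95,"dz": 180,"rx": 0,"ry": 0,"rz": 0,"hand": -1},{"dx": 80,"dy": -145,"dz": 180,"rx": 0,"ry": 0,"rz": 0,"hand": -1},{"dx": 110,"dy": -195,"dz": 180,"rx": 0,"ry": 0,"rz": 0,"hand": -1},{"dx": 135,"dy": -245,"dz": 180,"rx": 0,"ry": 0,"rz": 0,"hand": -1}])

```text
time_s: 6.68
position: [0.5915, -0.2307, 0.1959]
orientation: [-2.222, -2.22, -0.0]
ft_force: [1.0, -0.2, -0.9]
opening: 0.0449
```

jog_arm(motion=[{"dx": 20,"dy": -20,"dz": 0,"rx": 0,"ry": 0,"rz": 0,"hand": -1},{"dx": 20,"dy": -20,"dz": 0,"rx": 0,"ry": 0,"rz": 0,"hand": -1},{"dx": 20,"dy": -20,"dz": 0,"rx": 0,"ry": 0,"rz": 0,"hand": -1},{"dx": 20,"dy": -20,"dz": 0,"rx": 0,"ry": 0,"rz": 0,"hand": -1}])

```text
time_s: 7.18
position: [0.6102, -0.2481, 0.1963]
orientation: [-2.221, -2.221, 0.0]
ft_force: [0.5, 1.0, -1.5]
opening: 0.0449
```

```bash
python3 look.py w5 disc_center station_seat
```

```text
tcp [ 0.6102 -0.2481  0.1963] [-2.221 -2.221  0.   ] t 7.175 op 0.04494071140093076
disc_center 0.84 [230. 217. 331. 316.] ztop 0.1949 topcircle 609.5 -248.1 r 23.7 mid [ 609.5 -248.1] n 7321
station_seat 0.88 [227. 144. 345. 241.] ztop 0.0512 topcircle 603.8 -257.2 r 44.7 mid [ 603.7 -249.8] n 4139
```

View pics/w5.png

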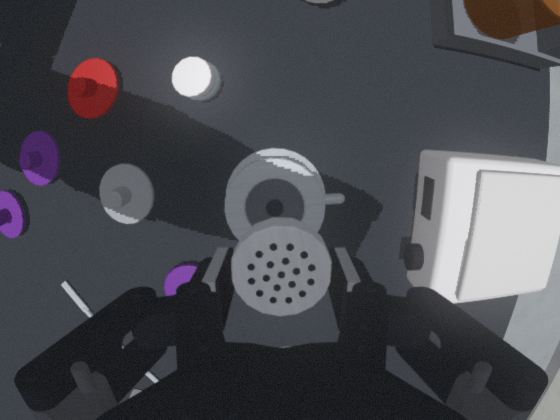

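The held disc hides part of the station at (275,200). I'll shift 40 mm in -y to see all of it.

jog_arm(motion=[{"dx": -6,"dy": -45,"dz": 0,"rx": 0,"ry": 0,"rz": 0,"hand": -1},{"dx": -6,"dy": -45,"dz": 0,"rx": 0,"ry": 0,"rz": 0,"hand": -1},{"dx": -6,"dy": -45,"dz": 0,"rx": 0,"ry": 0,"rz": 0,"hand": -1},{"dx": -6,"dy": -45,"dz": 0,"rx": 0,"ry": 0,"rz": 0,"hand": -1}])

```text
time_s: 7.82
position: [0.6049, -0.2932, 0.1964]
orientation: [-2.221, -2.221, -0.0]
ft_force: [-0.2, -0.1, -1.2]
opening: 0.0451
```

```bash
cat > stn.py <<'E'
from h import *
from scipy.optimize import least_squares
def fit(P,r=None):
    x0=P.mean(0)
    if r: f=lambda v:np.hypot(*(P-v[:2]).T)-r; s=least_squares(f,x0,loss='soft_l1',f_scale=.5); return s.x
    f=lambda v:np.hypot(*(P-v[:2]).T)-v[2]; return least_squares(f,[*x0,30],loss='soft_l1',f_scale=.5).x
def edge(P,c,outer=True):
    a=np.arctan2(*(P-c).T[::-1]); r=np.hypot(*(P-c).T); out=[]
    b=np.floor(np.degrees(a)/6).astype(int)
    for k in np.unique(b):
        i=np.nonzero(b==k)[0]; out.append(P[i[np.argmax(r[i]) if outer else np.argmin(r[i])]])
    return np.array(out)
E
python3 look.py w6 disc_center station_seat
python3 - <<'E'
from stn import *
z=np.load("w6.npz"); C=cams.calibration('wrist'); C['camera_from_world']=z['M']; d=z['d']
P=unproj('wrist',np.ones_like(d,bool),d,C)*1000
k=(np.hypot(P[:,0]-605,P[:,1]+254)<56)
for z0,z1 in [(48,60),(43,48)]:
    Q=P[k&(P[:,2]>z0)&(P[:,2]<z1)]; print(z0,len(Q),np.median(Q[:,2]))
    if z0==48:
        c=Q[:,:2].mean(0)
        for _ in range(2): E_=edge(Q[:,:2],c); o=fit(E_); c=o[:2]
        I=fit(edge(Q[:,:2],c,False)); print('outer',o,'inner',I)
    else: print('floor enc',cv2.minEnclosingCircle(Q[:,:2].astype(np.float32)), fit(edge(Q[:,:2],c)))
E
```

```text
tcp [ 0.6049 -0.2932  0.1964] [-2.221 -2.221 -0.   ] t 7.825 op 0.04505612160525333
disc_center 0.56 [231. 219. 332. 317.] ztop 0.1949 topcircle 604.2 -293.2 r 23.6 mid [ 604.  -293.2] n 7271
station_seat 0.8 [230.  99. 351. 209.] ztop 0.0513 topcircle 603.5 -257.3 r 45.0 mid [ 603.5 -257.3] n 6365
48 5529 50.23883259676415
outer [ 603.5934487  -257.26967631   44.4278349 ] inner [ 611.70484564 -253.15582283   12.26382051]
43 2833 46.91568163188175
floor enc ((603.7330322265625, -257.5366516113281), 44.8635139465332) [ 603.65907838 -257.60691538   26.92808377]
```

View pics/w6.png

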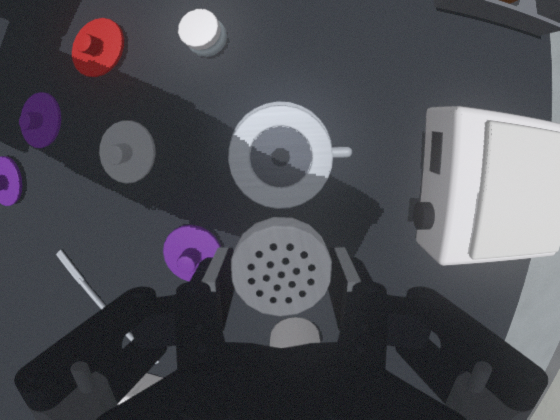

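The station is fully visible at (281,155), fitted at (603.6,-257.4) mm with its top at 50 mm. The held disc has to move by (-0.5,+35.8) mm.

jog_arm(motion=[{"dx": -0.5,"dy": 36,"dz": 0,"rx": 0,"ry": 0,"rz": 0,"hand": -1},{"dx": -0.5,"dy": 36,"dz": -40,"rx": 0,"ry": 0,"rz": 0,"hand": -1},{"dx": -0.5,"dy": 36,"dz": -80,"rx": 0,"ry": 0,"rz": 0,"hand": -1},{"dx": -0.5,"dy": 36,"dz": -115,"rx": 0,"ry": 0,"rz": 0,"hand": -1},{"dx": -0.5,"dy": 36,"dz": -115,"rx": 0,"ry": 0,"rz": 0,"hand": -1},{"dx": -0.5,"dy": 36,"dz": -115,"rx": 0,"ry": 0,"rz": 0,"hand": -1},{"dx": -0.5,"dy": 36,"dz": -115,"rx": 0,"ry": 0,"rz": 0,"hand": -1}])

```text
time_s: 8.85
position: [0.6058, -0.2587, 0.0835]
orientation: [2.22, 2.218, 0.002]
ft_force: [-0.1, 0.6, -1.7]
opening: 0.0446
```

```bash
python3 look.py w7 disc_center station_seat
python3 - <<'E'
from stn import *
z=np.load("w7.npz"); C=cams.calibration('wrist'); C['camera_from_world']=z['M']; d=z['d']
P=unproj('wrist',np.ones_like(d,bool),d,C)*1000
k=(np.hypot(P[:,0]-604,P[:,1]+257)<56)
Q=P[k&(P[:,2]>47.5)&(P[:,2]<54)]
c=np.array([603.6,-257.4]);E_=edge(Q[:,:2],c); r=np.hypot(*(E_-c).T); E_=E_[r>40]; print(len(E_),fit(E_),fit(E_,44.7))
E
```

```text
tcp [ 0.6058 -0.2587  0.0835] [2.220e+00 2.218e+00 2.000e-03] t 8.85 op 0.044562167127135864
disc_center 0.65 [230. 217. 332. 316.] ztop 0.082 topcircle 605.2 -258.7 r 23.6 mid [ 605.  -258.6] n 7270
station_seat 0.61 [199. 143. 383. 314.] ztop 0.0512 topcircle 603.4 -257.5 r 45.0 mid [ 603.7 -256.2] n 8311
45 [ 603.52934477 -257.36560619   44.5651962 ] [ 603.52648443 -257.44693594]
```

View pics/w7.png

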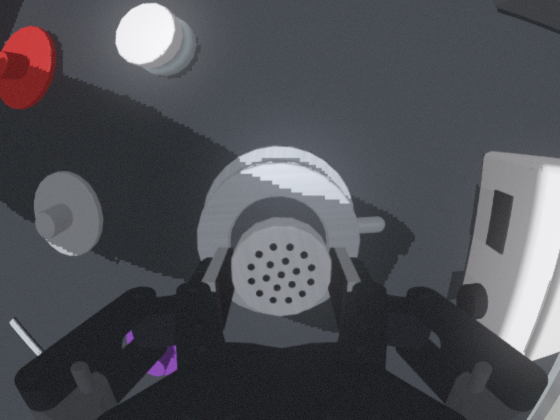

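The disc is at (605.1,-258.6), so it needs a (-1.5,+1.2) mm correction. I'll lower it into the recess.

jog_arm(motion=[{"dx": -1.5,"dy": 1.2,"dz": 0,"rx": 0,"ry": 0,"rz": 0,"hand": -1},{"dx": -1.5,"dy": 1.2,"dz": -8,"rx": 0,"ry": 0,"rz": 0,"hand": -1},{"dx": -1.5,"dy": 1.2,"dz": -14,"rx": 0,"ry": 0,"rz": 0,"hand": -1},{"dx": -1.5,"dy": 1.2,"dz": -14,"rx": 0,"ry": 0,"rz": 0,"hand": -1},{"dx": -1.5,"dy": 1.2,"dz": -14,"rx": 0,"ry": 0,"rz": 0,"hand": -1}])

```text
time_s: 9.62
position: [0.6028, -0.2569, 0.0671]
orientation: [-2.222, -2.22, 0.0]
ft_force: [0.1, 0.1, -1.0]
opening: 0.0449
```

```bash
python3 look.py w8 disc_center station_seat
```

```text
tcp [ 0.6028 -0.2569  0.0671] [-2.222 -2.22   0.   ] t 9.625 op 0.04492700625181135
disc_center 0.75 [228. 217. 333. 316.] ztop 0.0657 topcircle 602.1 -256.8 r 23.6 mid [ 602.1 -256.9] n 7303
station_seat 0.8 [198. 148. 395. 335.] ztop 0.0512 topcircle 603.5 -257.4 r 45.1 mid [ 603.2 -256.9] n 10338
```

jog_arm(motion=[{"dx": 1,"dy": -0.5,"dz": 0,"rx": 0,"ry": 0,"rz": 0,"hand": -1},{"dx": 1,"dy": -0.5,"dz": -2,"rx": 0,"ry": 0,"rz": 0,"hand": -1},{"dx": 1,"dy": -0.5,"dz": -4,"rx": 0,"ry": 0,"rz": 0,"hand": -1},{"dx": 1,"dy": -0.5,"dz": -4,"rx": 0,"ry": 0,"rz": 0,"hand": -1},{"dx": 1,"dy": -0.5,"dz": -4,"rx": 0,"ry": 0,"rz": 0,"hand": -1}])

```text
time_s: 10.4
position: [0.6037, -0.2573, 0.0632]
orientation: [-2.222, -2.22, 0.0]
ft_force: [1.0, 0.7, -1.0]
opening: 0.0453
```

```bash
python3 look.py w9 disc_center station_seat
```

```text
tcp [ 0.6037 -0.2573  0.0632] [-2.222 -2.22   0.   ] t 10.4 op 0.04531662737171036
disc_center 0.63 [232. 217. 332. 317.] ztop 0.0618 topcircle 603.0 -257.4 r 23.6 mid [ 603.  -257.4] n 7254
station_seat 0.68 [193. 146. 396. 336.] ztop 0.0512 topcircle 603.5 -257.3 r 44.9 mid [ 603.8 -256.9] n 11042
```

View pics/w9.png

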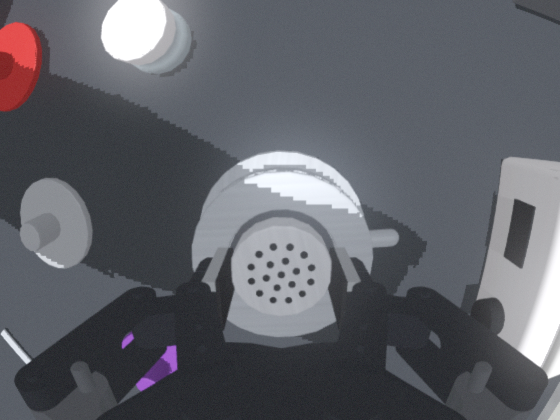

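The disc is at (603.0,-257.4) against a recess centre of (603.5,-257.3), about 0.5 mm above the floor. I'll release and lift.

jog_arm(motion=[{"dx": 0,"dy": 0,"dz": 0,"rx": 0,"ry": 0,"rz": 0,"hand": 1},{"dx": 0,"dy": 0,"dz": 0,"rx": 0,"ry": 0,"rz": 0,"hand": 1},{"dx": 0,"dy": 0,"dz": 0,"rx": 0,"ry": 0,"rz": 0,"hand": 1},{"dx": 0,"dy": 0,"dz": 0,"rx": 0,"ry": 0,"rz": 0,"hand": 1},{"dx": 0,"dy": 0,"dz": 40,"rx": 0,"ry": 0,"rz": 0,"hand": 1},{"dx": 0,"dy": 0,"dz": 100,"rx": 0,"ry": 0,"rz": 0,"hand": 1},{"dx": 0,"dy": 0,"dz": 130,"rx": 0,"ry": 0,"rz": 0,"hand": 1},{"dx": 0,"dy": 0,"dz": 130,"rx": 0,"ry": 0,"rz": 0,"hand": 1}])

```text
time_s: 11.55
position: [0.6057, -0.2582, 0.1969]
orientation: [2.219, 2.216, 0.004]
ft_force: [0.0, -0.4, -0.6]
opening: 0.0856
```

```bash
python3 look.py w10 disc_center station_seat
```

```text
tcp [ 0.6057 -0.2582  0.1969] [2.219 2.216 0.004] t 11.55 op 0.0855718226256502
disc_center 0.82 [248. 171. 308. 227.] ztop 0.0615 topcircle 602.7 -257.1 r 23.4 mid [ 602.5 -257.2] n 2284
station_seat 0.84 [228. 132. 347. 245.] ztop 0.0514 topcircle 603.6 -257.3 r 44.8 mid [ 603.7 -257. ] n 5094
```

View pics/w10.png

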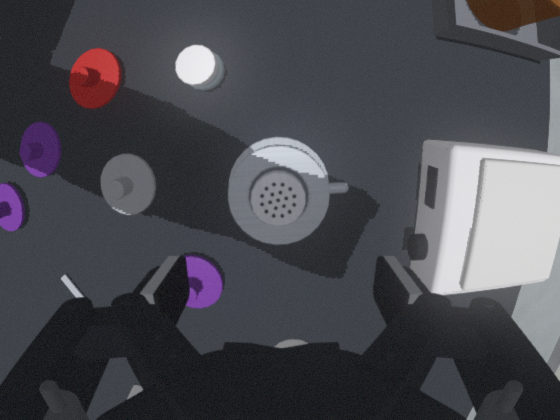

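The disc is seated: it's concentric at (278,197) and 10 mm proud of the head. Next is the funnel.

jog_arm(motion=[{"dx": 7,"dy": 45,"dz": 10,"rx": 0,"ry": 0,"rz": 0,"hand": 1},{"dx": 14,"dy": 95,"dz": 20,"rx": 0,"ry": 0,"rz": 0,"hand": 1},{"dx": 21,"dy": 145,"dz": 30,"rx": 0,"ry": 0,"rz": 0,"hand": 1},{"dx": 30,"dy": 195,"dz": 30,"rx": 0,"ry": 0,"rz": 0,"hand": 1},{"dx": 40,"dy": 230,"dz": 30,"rx": 0,"ry": 0,"rz": 0,"hand": 1},{"dx": 40,"dy": 230,"dz": 30,"rx": 0,"ry": 0,"rz": 0,"hand": 1},{"dx": 40,"dy": 230,"dz": 30,"rx": 0,"ry": 0,"rz": 0,"hand": 1}])

```text
time_s: 12.58
position: [0.643, -0.0276, 0.2218]
orientation: [-2.221, -2.22, 0.003]
ft_force: [-0.7, -1.1, -0.3]
opening: 0.0856
```

```bash
python3 look.py w11 funnel_center
```

```text
tcp [ 0.643  -0.0276  0.2218] [-2.221 -2.22   0.003] t 12.575 op 0.08556173607833707
funnel_center 0.92 [248. 155. 322. 234.] ztop 0.0808 topcircle 646.0 -26.4 r 30.9 mid [646.  -26.2] n 764
```

View pics/w11.png

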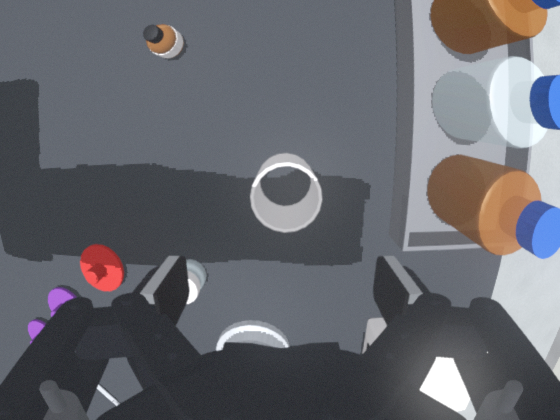

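The funnel mouth is at (286,197), about (646,-26) mm, with its rim at 81 mm. I'll check the tray wall's clearance.

Run:
```python
from stn import *
z=np.load("w11.npz"); C=cams.calibration('wrist'); C['camera_from_world']=z['M']; d=z['d']
P=unproj('wrist',np.ones_like(d,bool),d,C)*1000
k=(P[:,0]>690)&(P[:,0]<820)&(abs(P[:,1]+26)<60)&(P[:,2]>12)&(P[:,2]<100)
Q=P[k]; print(len(Q)); print(np.percentile(Q[:,0],[0.5,2,10]), Q[np.argsort(Q[:,0])[:5]].round())
```

```text
4547
[768.59145547 768.74422505 769.13396386] [[768. -81.  23.]
 [768. -79.  22.]
 [768. -84.  41.]
 [768. -71.  42.]
 [768. -69.  42.]]
```

jog_arm(motion=[{"dx": 4,"dy": 1.5,"dz": -50,"rx": 0,"ry": 0,"rz": 0,"hand": 1},{"dx": 4,"dy": 1.5,"dz": -100,"rx": 0,"ry": 0,"rz": 0,"hand": 1},{"dx": 4,"dy": 1.5,"dz": -115,"rx": 0,"ry": 0,"rz": 0,"hand": 1},{"dx": 4,"dy": 1.5,"dz": -115,"rx": 0,"ry": 0,"rz": 0,"hand": 1},{"dx": 4,"dy": 1.5,"dz": -115,"rx": 0,"ry": 0,"rz": 0,"hand": 1}])

```text
time_s: 13.3
position: [0.6493, -0.0263, 0.1106]
orientation: [2.221, 2.218, 0.003]
ft_force: [-0.3, 0.5, -0.2]
opening: 0.0854
```

```bash
python3 look.py w12 funnel_center
```

```text
tcp [ 0.6493 -0.0263  0.1106] [2.221 2.218 0.003] t 13.3 op 0.08538221349668473
funnel_center 0.79 [220. 171. 331. 302.] ztop 0.0806 topcircle 645.9 -26.4 r 31.3 mid [646.2 -26.4] n 2110
```

View pics/w12.png

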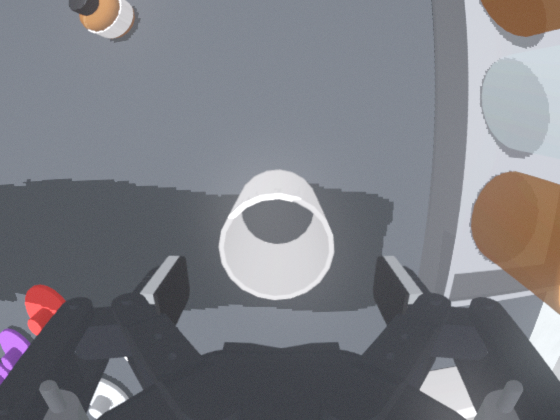

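The funnel is at (276,245). I'll correct x by -2.5 mm and descend to grip about 25 mm below the rim.

jog_arm(motion=[{"dx": -2.5,"dy": 0,"dz": 0,"rx": 0,"ry": 0,"rz": 0,"hand": 1},{"dx": -2.5,"dy": 0,"dz": -20,"rx": 0,"ry": 0,"rz": 0,"hand": 1},{"dx": -2.5,"dy": 0,"dz": -44,"rx": 0,"ry": 0,"rz": 0,"hand": 1},{"dx": -2.5,"dy": 0,"dz": -44,"rx": 0,"ry": 0,"rz": 0,"hand": 1},{"dx": -2.5,"dy": 0,"dz": -44,"rx": 0,"ry": 0,"rz": 0,"hand": -1},{"dx": -2.5,"dy": 0,"dz": -44,"rx": 0,"ry": 0,"rz": 0,"hand": -1},{"dx": -2.5,"dy": 0,"dz": -44,"rx": 0,"ry": 0,"rz": 0,"hand": -1},{"dx": -2.5,"dy": 0,"dz": -44,"rx": 0,"ry": 0,"rz": 0,"hand": -1}], grip_force=40)

```text
time_s: 14.4
position: [0.6464, -0.0259, 0.0661]
orientation: [2.221, 2.219, 0.003]
ft_force: [-0.0, 0.6, 6.7]
opening: 0.0615
```

```bash
python3 look.py w13 funnel_center
```

```text
tcp [ 0.6464 -0.0259  0.0661] [2.221 2.219 0.003] t 14.4 op 0.06147231780649942
```

View pics/w13.png

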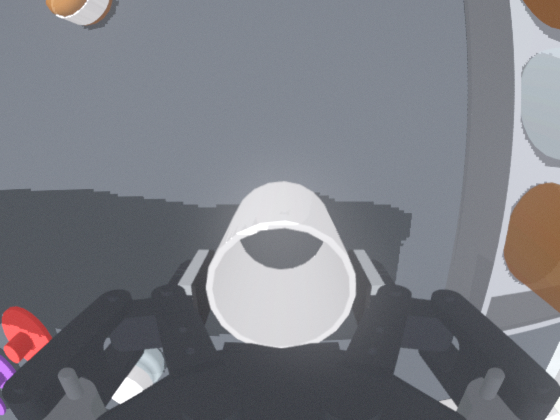

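The funnel is gripped at 61.5 mm and centred at (281,285). I'll lift and carry it to the station.

jog_arm(motion=[{"dx": 0,"dy": 0,"dz": 20,"rx": 0,"ry": 0,"rz": 0,"hand": -1},{"dx": 0,"dy": 0,"dz": 70,"rx": 0,"ry": 0,"rz": 0,"hand": -1},{"dx": 0,"dy": 0,"dz": 110,"rx": 0,"ry": 0,"rz": 0,"hand": -1},{"dx": -10,"dy": -45,"dz": 110,"rx": 0,"ry": 0,"rz": 0,"hand": -1},{"dx": -20,"dy": -95,"dz": 110,"rx": 0,"ry": 0,"rz": 0,"hand": -1},{"dx": -30,"dy": -145,"dz": 110,"rx": 0,"ry": 0,"rz": 0,"hand": -1},{"dx": -37,"dy": -190,"dz": 110,"rx": 0,"ry": 0,"rz": 0,"hand": -1},{"dx": -42.6,"dy": -220,"dz": 110,"rx": 0,"ry": 0,"rz": 0,"hand": -1}])

```text
time_s: 15.5
position: [0.6022, -0.2481, 0.1747]
orientation: [2.224, 2.218, -0.0]
ft_force: [0.1, 0.3, -0.9]
opening: 0.0618
```

jog_arm(motion=[{"dx": 0,"dy": -11,"dz": 0,"rx": 0,"ry": 0,"rz": 0,"hand": -1},{"dx": 0,"dy": -11,"dz": 0,"rx": 0,"ry": 0,"rz": 0,"hand": -1},{"dx": 0,"dy": -11,"dz": 0,"rx": 0,"ry": 0,"rz": 0,"hand": -1},{"dx": 0,"dy": -11,"dz": 0,"rx": 0,"ry": 0,"rz": 0,"hand": -1}])

```text
time_s: 16.0
position: [0.603, -0.2556, 0.1743]
orientation: [-2.221, -2.222, -0.0]
ft_force: [-0.8, 0.4, -1.1]
opening: 0.0614
```

```bash
python3 look.py w14 funnel_center station_seat
python3 - <<'E'
from stn import *
s=env.state(); t=s['position']*1000
z=np.load("w14.npz"); C=cams.calibration('wrist'); C['camera_from_world']=z['M']; d=z['d']
P=unproj('wrist',np.ones_like(d,bool),d,C)*1000
k=(np.hypot(P[:,0]-t[0],P[:,1]-t[1])<36)&(abs(P[:,2]-t[2]-15)<4)
Q=P[k]; print(len(Q),np.median(Q[:,2])-t[2]); print(fit(edge(Q[:,:2],t[:2]))[:3]-[*t[:2],0])
k=(np.hypot(P[:,0]-604,P[:,1]+257)<56)&(P[:,2]>48.5)&(P[:,2]<54)
c=np.array([603.6,-257.4]);E_=edge(P[k][:,:2],c); r=np.hypot(*(E_-c).T); E_=E_[r>40]; print(len(E_),fit(E_,44.7))
E
```

```text
tcp [ 0.603  -0.2556  0.1743] [-2.221 -2.222 -0.   ] t 16.0 op 0.06142834339326229
funnel_center 0.74 [206. 180. 354. 350.] ztop 0.1889 topcircle 602.3 -256.0 r 31.5 mid [ 602.4 -255.1] n 3527
station_seat 0.87 [227. 140. 357. 260.] ztop 0.0513 topcircle 603.8 -257.5 r 44.9 mid [ 603.6 -257.4] n 4484
station_seat 0.47 [174.  43. 227.  88.] ztop 0.0464 topcircle 531.4 -139.9 r 18.3 mid [ 531.6 -139.9] n 1428
3946 14.03621463190882
[-0.70920024  0.44078939 30.84886579]
54 [ 603.71174274 -257.35975393]
```

View pics/w14.png

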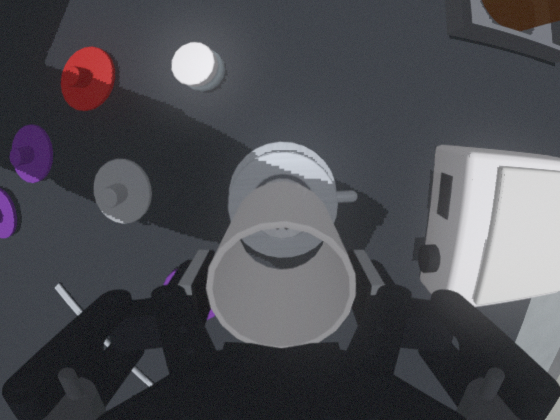

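The tube is at (602.3,-255.5) and the station at (603.6,-257.3), so I'll shift (+1.2,-1.8) mm and lower to just above the head.

jog_arm(motion=[{"dx": 1.2,"dy": -1.8,"dz": 0,"rx": 0,"ry": 0,"rz": 0,"hand": -1},{"dx": 1.2,"dy": -1.8,"dz": -20,"rx": 0,"ry": 0,"rz": 0,"hand": -1},{"dx": 1.2,"dy": -1.8,"dz": -40,"rx": 0,"ry": 0,"rz": 0,"hand": -1},{"dx": 1.2,"dy": -1.8,"dz": -40,"rx": 0,"ry": 0,"rz": 0,"hand": -1},{"dx": 1.2,"dy": -1.8,"dz": -40,"rx": 0,"ry": 0,"rz": 0,"hand": -1}])

```text
time_s: 16.77
position: [0.6043, -0.2589, 0.135]
orientation: [2.222, 2.22, 0.0]
ft_force: [-0.2, 0.2, -0.9]
opening: 0.0613
```

```bash
python3 look.py w15 funnel_center station_seat
```

```text
tcp [ 0.6043 -0.2589  0.135 ] [2.222 2.22  0.   ] t 16.775 op 0.06134728618524139
funnel_center 0.88 [206. 182. 355. 352.] ztop 0.1495 topcircle 604.1 -259.3 r 31.5 mid [ 603.5 -258.5] n 3543
station_seat 0.78 [220. 136. 366. 270.] ztop 0.0515 topcircle 603.6 -256.5 r 45.0 mid [ 603.8 -254.7] n 5644
```

View pics/w15.png

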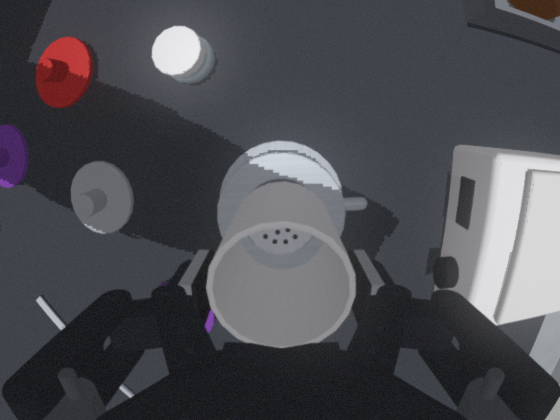

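jog_arm(motion=[{"dx": 0,"dy": 1.3,"dz": 0,"rx": 0,"ry": 0,"rz": 0,"hand": -1},{"dx": 0,"dy": 1.3,"dz": -7,"rx": 0,"ry": 0,"rz": 0,"hand": -1},{"dx": 0,"dy": 1.3,"dz": -13,"rx": 0,"ry": 0,"rz": 0,"hand": -1},{"dx": 0,"dy": 1.3,"dz": -16,"rx": 0,"ry": 0,"rz": 0,"hand": -1},{"dx": 0,"dy": 1.3,"dz": -18,"rx": 0,"ry": 0,"rz": 0,"hand": -1},{"dx": 0,"dy": 1.3,"dz": -18,"rx": 0,"ry": 0,"rz": 0,"hand": -1},{"dx": 0,"dy": 1.3,"dz": -18,"rx": 0,"ry": 0,"rz": 0,"hand": -1}])

```text
time_s: 17.8
position: [0.6041, -0.2574, 0.1164]
orientation: [2.222, 2.22, 0.0]
ft_force: [0.5, -0.8, -0.9]
opening: 0.0616
```

```bash
python3 look.py w16 funnel_center station_seat
```

```text
tcp [ 0.6041 -0.2574  0.1164] [2.222 2.22  0.   ] t 17.8 op 0.06156426348436513
funnel_center 0.67 [205. 180. 357. 349.] ztop 0.1309 topcircle 603.6 -257.7 r 31.2 mid [ 603.4 -256.9] n 3436
station_seat 0.75 [215. 141. 373. 269.] ztop 0.0513 topcircle 603.6 -256.5 r 44.8 mid [ 603.5 -248.9] n 4621
```

View pics/w16.png

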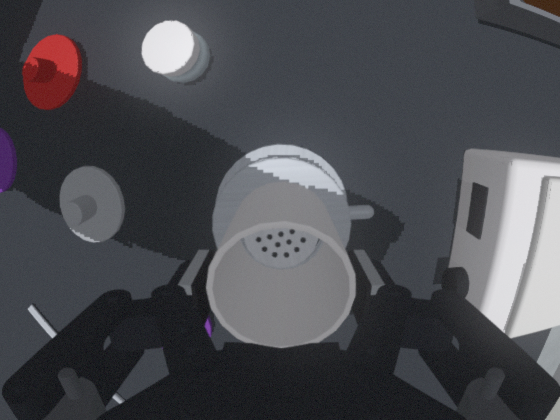

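The tube is around the disc, with its rim at about 130 mm and centred within 1 mm. I'll release and lift.

jog_arm(motion=[{"dx": 0,"dy": 0,"dz": 0,"rx": 0,"ry": 0,"rz": 0,"hand": 1},{"dx": 0,"dy": 0,"dz": 0,"rx": 0,"ry": 0,"rz": 0,"hand": 1},{"dx": 0,"dy": 0,"dz": 0,"rx": 0,"ry": 0,"rz": 0,"hand": 1},{"dx": 0,"dy": 0,"dz": 0,"rx": 0,"ry": 0,"rz": 0,"hand": 1},{"dx": 0,"dy": 0,"dz": 30,"rx": 0,"ry": 0,"rz": 0,"hand": 1},{"dx": 0,"dy": 0,"dz": 80,"rx": 0,"ry": 0,"rz": 0,"hand": 1},{"dx": 0,"dy": 0,"dz": 120,"rx": 0,"ry": 0,"rz": 0,"hand": 1},{"dx": 0,"dy": 0,"dz": 120,"rx": 0,"ry": 0,"rz": 0,"hand": 1}])

```text
time_s: 18.95
position: [0.606, -0.2583, 0.2406]
orientation: [2.218, 2.216, 0.004]
ft_force: [0.6, -0.6, 0.1]
opening: 0.0857
```

```bash
python3 look.py w17 funnel_center station_seat
```

```text
tcp [ 0.606  -0.2583  0.2406] [2.218 2.216 0.004] t 18.95 op 0.08567216773516391
funnel_center 0.83 [241. 157. 317. 245.] ztop 0.1307 topcircle 604.0 -258.1 r 31.1 mid [ 603.9 -257.9] n 955
station_seat 0.61 [237. 134. 338. 211.] ztop 0.0515 topcircle 603.7 -257.1 r 44.7 mid [ 603.8 -246.4] n 1829
```

View pics/w17.png

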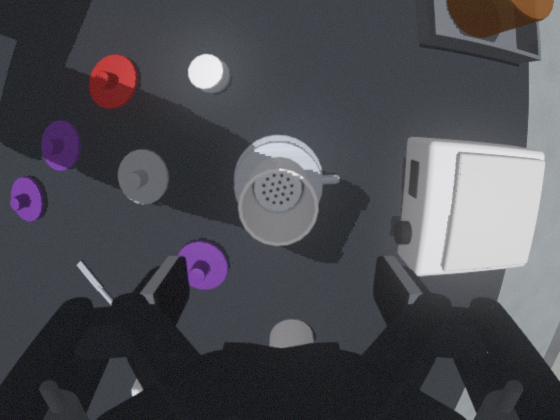

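The funnel stands at (603.9,-258), rim at 130.7 mm, with the disc visible inside at (278,190). Next is the basket.

jog_arm(motion=[{"dx": -10,"dy": 45,"dz": 0,"rx": 0,"ry": 0,"rz": 0,"hand": 1},{"dx": -26,"dy": 95,"dz": 0,"rx": 0,"ry": 0,"rz": 0,"hand": 1},{"dx": -43,"dy": 150,"dz": 0,"rx": 0,"ry": 0,"rz": 0,"hand": 1},{"dx": -60,"dy": 205,"dz": 0,"rx": 0,"ry": 0,"rz": 0,"hand": 1},{"dx": -78,"dy": 260,"dz": 0,"rx": 0,"ry": 0,"rz": 0,"hand": 1},{"dx": -96,"dy": 315,"dz": 0,"rx": 0,"ry": 0,"rz": 0,"hand": 1},{"dx": -114,"dy": 370,"dz": 0,"rx": 0,"ry": 0,"rz": 0,"hand": 1},{"dx": -132,"dy": 420,"dz": 0,"rx": 0,"ry": 0,"rz": 0,"hand": 1}])

```text
time_s: 20.1
position: [0.4701, 0.1641, 0.2347]
orientation: [-2.221, -2.22, 0.003]
ft_force: [0.8, -0.4, 0.4]
opening: 0.0852
```

jog_arm(motion=[{"dx": -15,"dy": 40,"dz": 0,"rx": 0,"ry": 0,"rz": 0,"hand": 1},{"dx": -34,"dy": 85,"dz": -20,"rx": 0,"ry": 0,"rz": 0,"hand": 1},{"dx": -34,"dy": 85,"dz": -60,"rx": 0,"ry": 0,"rz": 0,"hand": 1},{"dx": -34,"dy": 85,"dz": -100,"rx": 0,"ry": 0,"rz": 0,"hand": 1},{"dx": -34,"dy": 85,"dz": -100,"rx": 0,"ry": 0,"rz": 0,"hand": 1},{"dx": -34,"dy": 85,"dz": -100,"rx": 0,"ry": 0,"rz": 0,"hand": 1}])

```text
time_s: 20.85
position: [0.438, 0.2475, 0.1368]
orientation: [-2.223, -2.22, 0.001]
ft_force: [0.9, 0.5, 0.7]
opening: 0.0853
```

```bash
python3 look.py w18 basket_center
```

```text
tcp [0.438  0.2475 0.1368] [-2.223e+00 -2.220e+00  1.000e-03] t 20.85 op 0.08528352211242542
basket_center 0.97 [239. 166. 327. 251.] ztop 0.0352 topcircle 437.1 248.8 r 32.8 mid [437.  248.8] n 3608
```

View pics/w18.png

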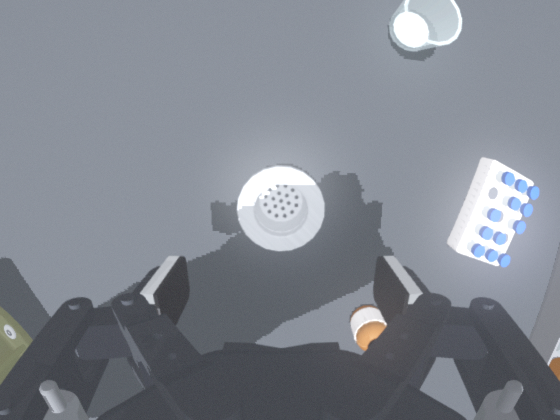

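The basket is at (281,207), about (437,248.8) mm, with its collar top at 35 mm. I'll descend and grip the collar.

jog_arm(motion=[{"dx": 0,"dy": 1,"dz": -40,"rx": 0,"ry": 0,"rz": 0,"hand": 1},{"dx": 0,"dy": 1,"dz": -80,"rx": 0,"ry": 0,"rz": 0,"hand": 1},{"dx": 0,"dy": 1,"dz": -108,"rx": 0,"ry": 0,"rz": 0,"hand": 1},{"dx": 0,"dy": 1,"dz": -108,"rx": 0,"ry": 0,"rz": 0,"hand": 1},{"dx": 0,"dy": 1,"dz": -108,"rx": 0,"ry": 0,"rz": 0,"hand": 1}])

```text
time_s: 21.58
position: [0.4393, 0.2493, 0.03]
orientation: [2.222, 2.22, 0.004]
ft_force: [0.1, -0.4, 0.6]
opening: 0.0857
```

```bash
python3 look.py w19 basket_center
```

```text
tcp [0.4393 0.2493 0.03  ] [2.222 2.22  0.004] t 21.575 op 0.08570242893922377
basket_center 0.82 [205. 203. 351. 340.] ztop 0.0351 topcircle 436.7 248.7 r 33.3 mid [437.  248.7] n 9861
```

View pics/w19.png

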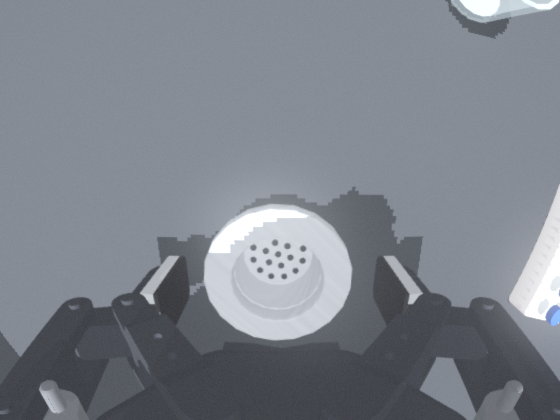

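The basket is centred between the pads at (278,271). I'll close.

jog_arm(motion=[{"dx": -1.6,"dy": -0.4,"dz": -1,"rx": 0,"ry": 0,"rz": 0,"hand": 1},{"dx": -1.6,"dy": -0.4,"dz": -1,"rx": 0,"ry": 0,"rz": 0,"hand": 1},{"dx": -1.6,"dy": -0.4,"dz": -1,"rx": 0,"ry": 0,"rz": 0,"hand": -1},{"dx": -1.6,"dy": -0.4,"dz": -1,"rx": 0,"ry": 0,"rz": 0,"hand": -1},{"dx": -1.6,"dy": -0.4,"dz": -1,"rx": 0,"ry": 0,"rz": 0,"hand": -1},{"dx": -1.6,"dy": -0.4,"dz": -1,"rx": 0,"ry": 0,"rz": 0,"hand": -1}], grip_force=40)

```text
time_s: 22.42
position: [0.4365, 0.2483, 0.0281]
orientation: [2.222, 2.22, 0.001]
ft_force: [-1.8, -1.7, 9.5]
opening: 0.0641
```

jog_arm(motion=[{"dx": 0,"dy": 0,"dz": 30,"rx": 0,"ry": 0,"rz": 0,"hand": -1},{"dx": 0,"dy": 0,"dz": 80,"rx": 0,"ry": 0,"rz": 0,"hand": -1},{"dx": 0,"dy": 0,"dz": 80,"rx": 0,"ry": 0,"rz": 0,"hand": -1},{"dx": 0,"dy": 0,"dz": 80,"rx": 0,"ry": 0,"rz": 0,"hand": -1}])

```text
time_s: 22.92
position: [0.436, 0.2481, 0.1069]
orientation: [-2.222, -2.22, 0.001]
ft_force: [-1.4, -0.6, -2.0]
opening: 0.0641
```

```bash
python3 look.py w20 basket_center
```

```text
tcp [0.436  0.2481 0.1069] [-2.222e+00 -2.220e+00  1.000e-03] t 22.925 op 0.06411711068547266
basket_center 0.68 [208. 199. 357. 340.] ztop 0.1136 topcircle 435.4 248.5 r 33.3 mid [435.4 248.5] n 10153
```

View pics/w20.png

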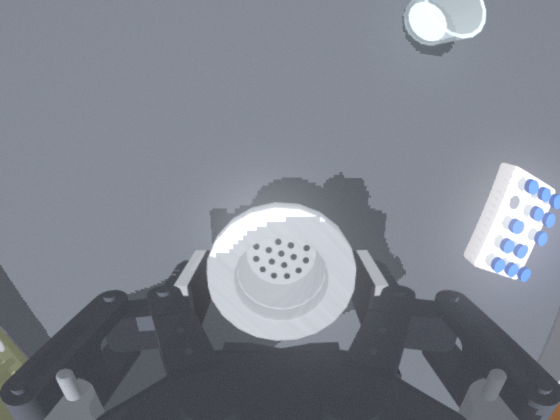

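The basket is held with its top at 113.6 mm. I'll carry it to the funnel.

jog_arm(motion=[{"dx": 10,"dy": -35,"dz": 40,"rx": 0,"ry": 0,"rz": 0,"hand": -1},{"dx": 26,"dy": -80,"dz": 70,"rx": 0,"ry": 0,"rz": 0,"hand": -1},{"dx": 43,"dy": -130,"dz": 95,"rx": 0,"ry": 0,"rz": 0,"hand": -1},{"dx": 60,"dy": -185,"dz": 95,"rx": 0,"ry": 0,"rz": 0,"hand": -1},{"dx": 78,"dy": -240,"dz": 95,"rx": 0,"ry": 0,"rz": 0,"hand": -1},{"dx": 96,"dy": -295,"dz": 95,"rx": 0,"ry": 0,"rz": 0,"hand": -1},{"dx": 114,"dy": -350,"dz": 95,"rx": 0,"ry": 0,"rz": 0,"hand": -1},{"dx": 132,"dy": -400,"dz": 95,"rx": 0,"ry": 0,"rz": 0,"hand": -1}])

```text
time_s: 24.02
position: [0.5678, -0.1536, 0.2005]
orientation: [-2.222, -2.218, 0.002]
ft_force: [1.7, 0.8, -1.2]
opening: 0.0645
```

jog_arm(motion=[{"dx": 15,"dy": -45,"dz": 0,"rx": 0,"ry": 0,"rz": 0,"hand": -1},{"dx": 30,"dy": -85,"dz": 0,"rx": 0,"ry": 0,"rz": 0,"hand": -1},{"dx": 36.5,"dy": -106.5,"dz": 0,"rx": 0,"ry": 0,"rz": 0,"hand": -1},{"dx": 36.5,"dy": -106.5,"dz": 0,"rx": 0,"ry": 0,"rz": 0,"hand": -1},{"dx": 36.5,"dy": -106.5,"dz": 0,"rx": 0,"ry": 0,"rz": 0,"hand": -1},{"dx": 36.5,"dy": -106.5,"dz": 0,"rx": 0,"ry": 0,"rz": 0,"hand": -1}])

```text
time_s: 24.78
position: [0.6044, -0.2571, 0.2019]
orientation: [-2.221, -2.221, 0.0]
ft_force: [0.2, -0.4, -1.2]
opening: 0.0641
```

```bash
python3 look.py w21 basket_center funnel_center
python3 - <<'E'
from stn import *
t=env.state()['position']*1000
z=np.load("w21.npz"); C=cams.calibration('wrist'); C['camera_from_world']=z['M']; d=z['d']
P=unproj('wrist',np.ones_like(d,bool),d,C)*1000
r=np.hypot(P[:,0]-t[0],P[:,1]-t[1]); Q=P[(r<32)&(r>21)&(abs(P[:,2]-t[2]-6.7)<4)]
A=np.c_[Q[:,:2]-t[:2],np.ones(len(Q))]; print('plane',np.linalg.lstsq(A,Q[:,2],rcond=None)[0],len(Q))
E
```

```text
tcp [ 0.6044 -0.2571  0.2019] [-2.221 -2.221  0.   ] t 24.775 op 0.06408229243973738
basket_center 0.84 [207. 200. 356. 340.] ztop 0.2087 topcircle 602.9 -256.5 r 33.6 mid [ 603.7 -256.3] n 10261
funnel_center 0.94 [238. 164. 325. 216.] ztop 0.1308 topcircle 603.7 -249.0 r 28.5 mid [ 603.7 -238.3] n 554
plane [1.19992202e-03 6.02338110e-04 2.07961557e+02] 8266
```

View pics/w21.png

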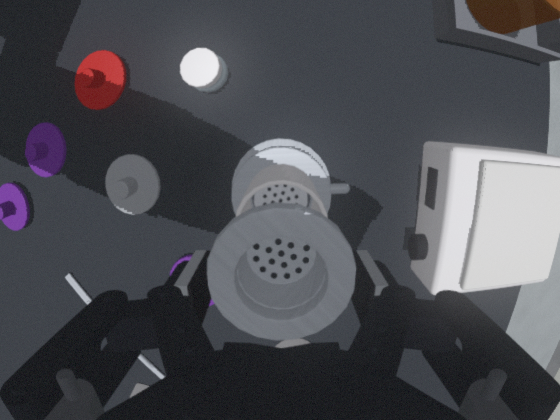

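The basket is level at (603.8,-256.6) and the funnel is at (603.9,-258). I'll shift y by -1.4 mm and lower.

jog_arm(motion=[{"dx": 0,"dy": -1.2,"dz": 0,"rx": 0,"ry": 0,"rz": 0,"hand": -1},{"dx": 0,"dy": -1.2,"dz": -20,"rx": 0,"ry": 0,"rz": 0,"hand": -1},{"dx": 0,"dy": -1.2,"dz": -35,"rx": 0,"ry": 0,"rz": 0,"hand": -1},{"dx": 0,"dy": -1.2,"dz": -35,"rx": 0,"ry": 0,"rz": 0,"hand": -1},{"dx": 0,"dy": -1.2,"dz": -35,"rx": 0,"ry": 0,"rz": 0,"hand": -1}])

```text
time_s: 25.55
position: [0.605, -0.2596, 0.1677]
orientation: [2.222, 2.22, 0.0]
ft_force: [-0.2, -0.2, -0.8]
opening: 0.0641
```

```bash
python3 look.py w22 basket_center funnel_center
```

```text
tcp [ 0.605  -0.2596  0.1677] [2.222 2.22  0.   ] t 25.55 op 0.06407698338662106
basket_center 0.65 [208. 202. 356. 339.] ztop 0.1744 topcircle 604.3 -258.9 r 33.2 mid [ 604.4 -259. ] n 10212
basket_center 0.58 [227. 166. 331. 224.] ztop 0.1308 topcircle 603.2 -245.0 r 27.7 mid [ 603.2 -236.3] n 724
funnel_center 0.78 [228. 168. 330. 224.] ztop 0.1308 topcircle 603.4 -244.4 r 27.4 mid [ 603.4 -236. ] n 715
```

View pics/w22.png

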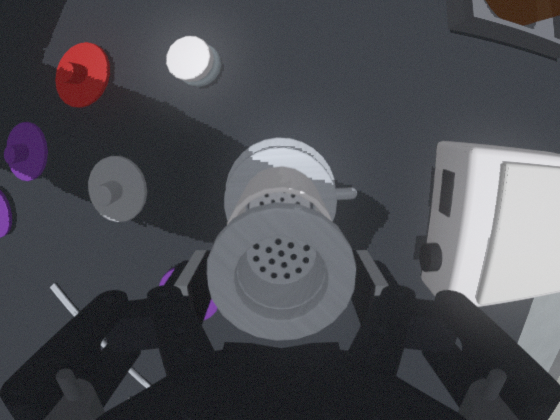

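The basket is at (604.3,-258.9). I'll correct by (-0.4,+0.8) mm and lower to about 1 mm above seating.

jog_arm(motion=[{"dx": -0.4,"dy": 0.8,"dz": 0,"rx": 0,"ry": 0,"rz": 0,"hand": -1},{"dx": -0.4,"dy": 0.8,"dz": -12,"rx": 0,"ry": 0,"rz": 0,"hand": -1},{"dx": -0.4,"dy": 0.8,"dz": -22,"rx": 0,"ry": 0,"rz": 0,"hand": -1},{"dx": -0.4,"dy": 0.8,"dz": -29,"rx": 0,"ry": 0,"rz": 0,"hand": -1},{"dx": -0.4,"dy": 0.8,"dz": -32.5,"rx": 0,"ry": 0,"rz": 0,"hand": -1},{"dx": -0.4,"dy": 0.8,"dz": -32.5,"rx": 0,"ry": 0,"rz": 0,"hand": -1},{"dx": -0.4,"dy": 0.8,"dz": -32.5,"rx": 0,"ry": 0,"rz": 0,"hand": -1}])

```text
time_s: 26.58
position: [0.6046, -0.2587, 0.1349]
orientation: [2.222, 2.22, 0.0]
ft_force: [1.0, 0.1, 0.1]
opening: 0.0641
```

```bash
python3 look.py w23 basket_center funnel_center
```

```text
tcp [ 0.6046 -0.2587  0.1349] [2.222 2.22  0.   ] t 26.575 op 0.0641318244489436
basket_center 0.57 [154.  26. 217.  84.] ztop 0.0464 topcircle 531.4 -139.6 r 18.5 mid [ 531.6 -139.7] n 1912
basket_center 0.55 [208. 202. 357. 340.] ztop 0.1416 topcircle 603.9 -257.9 r 33.1 mid [ 604.  -257.9] n 10216
funnel_center 0.58 [232. 174. 333. 222.] ztop 0.1232 topcircle 604.5 -235.5 r 21.0 mid [ 604.5 -231.3] n 259
```

View pics/w23.png

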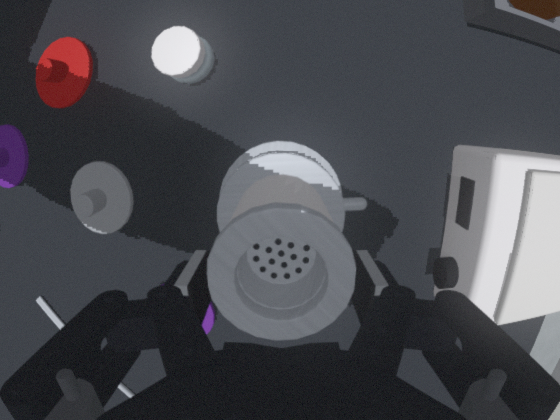

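jog_arm(motion=[{"dx": 0,"dy": 0,"dz": -0.5,"rx": 0,"ry": 0,"rz": 0,"hand": -1},{"dx": 0,"dy": 0,"dz": -0.5,"rx": 0,"ry": 0,"rz": 0,"hand": 1},{"dx": 0,"dy": 0,"dz": -0.5,"rx": 0,"ry": 0,"rz": 0,"hand": 1},{"dx": 0,"dy": 0,"dz": -0.5,"rx": 0,"ry": 0,"rz": 0,"hand": 1},{"dx": 0,"dy": 0,"dz": -0.5,"rx": 0,"ry": 0,"rz": 0,"hand": 1},{"dx": 0,"dy": 0,"dz": 30,"rx": 0,"ry": 0,"rz": 0,"hand": 1},{"dx": 0,"dy": 0,"dz": 80,"rx": 0,"ry": 0,"rz": 0,"hand": 1},{"dx": 0,"dy": 0,"dz": 110,"rx": 0,"ry": 0,"rz": 0,"hand": 1}])

```text
time_s: 27.72
position: [0.6051, -0.259, 0.2475]
orientation: [2.221, 2.219, 0.002]
ft_force: [0.5, -0.7, -0.6]
opening: 0.0851
```

```bash
python3 look.py w24 basket_center funnel_center lid_center
python3 - <<'E'
from stn import *
z=np.load("w24.npz"); C=cams.calibration('wrist'); C['camera_from_world']=z['M']; d=z['d']
P=unproj('wrist',np.ones_like(d,bool),d,C)*1000
t=np.array([604,-258.])
r=np.hypot(P[:,0]-t[0],P[:,1]-t[1]); Q=P[(r<32)&(r>21)&(P[:,2]>135)&(P[:,2]<146)]
A=np.c_[Q[:,:2]-t[:2],np.ones(len(Q))]; print('plane',np.linalg.lstsq(A,Q[:,2],rcond=None)[0],len(Q))
E
```

```text
tcp [ 0.6051 -0.259   0.2475] [2.221e+00 2.219e+00 2.000e-03] t 27.725 op 0.0850512664685898
basket_center 0.66 [237. 164. 324. 247.] ztop 0.1411 topcircle 603.9 -258.1 r 32.8 mid [ 603.7 -257.6] n 3420
funnel_center 0.87 [254. 155. 307. 175.] ztop 0.1155 topcircle 605.0 -233.0 r 17.9 mid [ 605.  -230.6] n 43
lid_center 0.95 [ 97.  57. 144. 112.] ztop 0.0401 topcircle 408.6 -134.8 r 10.2 mid [ 408.7 -135. ] n 204
lid_center 0.94 [ 44. 120.  82. 170.] ztop 0.0401 topcircle 323.5 -205.5 r 10.2 mid [ 323.5 -205.7] n 160
lid_center 0.88 [184. 237. 233. 286.] ztop 0.0403 topcircle 509.2 -362.8 r 10.1 mid [ 509.2 -362.9] n 200
plane [ 2.44802028e-04 -1.99416951e-03  1.40249366e+02] 3038
```

View pics/w24.png

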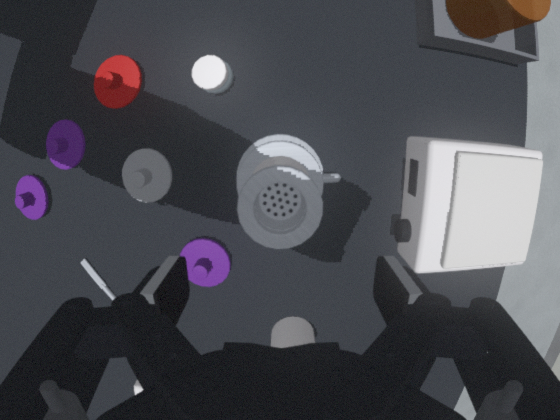

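The basket is seated level: collar top at 140.2 mm, tilt 0.002 rad, at (281,206). The grey lid is at (147,176), so I'll move above it.

jog_arm(motion=[{"dx": -50,"dy": 3,"dz": 0,"rx": 0,"ry": 0,"rz": 0,"hand": 0.2},{"dx": -105,"dy": 6,"dz": 0,"rx": 0,"ry": 0,"rz": 0,"hand": 0.2},{"dx": -161,"dy": 9,"dz": 0,"rx": 0,"ry": 0,"rz": 0,"hand": 0.2},{"dx": -161,"dy": 9,"dz": -50,"rx": 0,"ry": 0,"rz": 0,"hand": 0.2},{"dx": -161,"dy": 9,"dz": -105,"rx": 0,"ry": 0,"rz": 0,"hand": 0.2},{"dx": -161,"dy": 9,"dz": -130,"rx": 0,"ry": 0,"rz": 0,"hand": 0.2},{"dx": -161,"dy": 9,"dz": -130,"rx": 0,"ry": 0,"rz": 0,"hand": 0.2},{"dx": -161,"dy": 9,"dz": -130,"rx": 0,"ry": 0,"rz": 0,"hand": 0.2}])

```text
time_s: 28.92
position: [0.4436, -0.2498, 0.1152]
orientation: [2.223, 2.22, 0.0]
ft_force: [0.2, -0.4, -0.1]
opening: 0.0514
```

```bash
python3 look.py w25 lid_center
```

```text
tcp [ 0.4436 -0.2498  0.1152] [2.223 2.22  0.   ] t 28.925 op 0.05136829008206935
lid_center 0.91 [237. 171. 327. 258.] ztop 0.0402 topcircle 442.9 -251.3 r 10.0 mid [ 442.7 -251. ] n 666
lid_center 0.79 [188.  10. 281. 104.] ztop 0.0404 topcircle 408.4 -134.7 r 10.2 mid [ 408.4 -134.8] n 713
lid_center 0.79 [ 35. 202.  92. 271.] ztop 0.0401 topcircle 244.9 -275.8 r 10.3 mid [ 244.9 -275.7] n 322
```

View pics/w25.png

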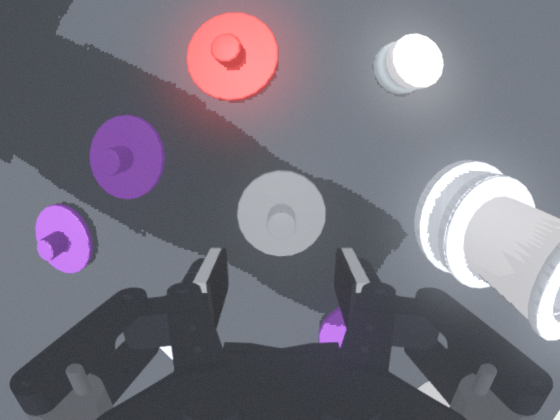

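This crop shows the grey lid with its knob at (282,225). The red lid is at (232,55) and the purple ones are at (127,155) and (62,238), so grey is the one meant. I'll descend onto the knob.

jog_arm(motion=[{"dx": -0.3,"dy": -1.2,"dz": -40,"rx": 0,"ry": 0,"rz": 0,"hand": 0.2},{"dx": -0.3,"dy": -1.2,"dz": -70,"rx": 0,"ry": 0,"rz": 0,"hand": 0.2},{"dx": -0.3,"dy": -1.2,"dz": -82,"rx": 0,"ry": 0,"rz": 0,"hand": 0.2},{"dx": -0.3,"dy": -1.2,"dz": -82,"rx": 0,"ry": 0,"rz": 0,"hand": 0.2},{"dx": -0.3,"dy": -1.2,"dz": -82,"rx": 0,"ry": 0,"rz": 0,"hand": 0.2}])

```text
time_s: 29.65
position: [0.4442, -0.2515, 0.0341]
orientation: [2.221, 2.219, 0.001]
ft_force: [0.5, -0.1, -0.3]
opening: 0.0509
```

```bash
python3 look.py w26 lid_center
```

```text
tcp [ 0.4442 -0.2515  0.0341] [2.221e+00 2.219e+00 1.000e-03] t 29.65 op 0.05092103619488528
lid_center 0.92 [  2. 236.  36. 315.] ztop 0.0183 topcircle 248.8 -277.4 r 33.1 mid [ 254.2 -276.7] n 1756
lid_center 0.9 [ 18. 113. 112. 232.] ztop 0.0402 topcircle 322.7 -205.2 r 10.9 mid [ 322.7 -205.7] n 961
lid_center 0.88 [214. 194. 343. 314.] ztop 0.0404 topcircle 443.0 -251.3 r 10.0 mid [ 443.1 -251.3] n 1502
```

View pics/w26.png

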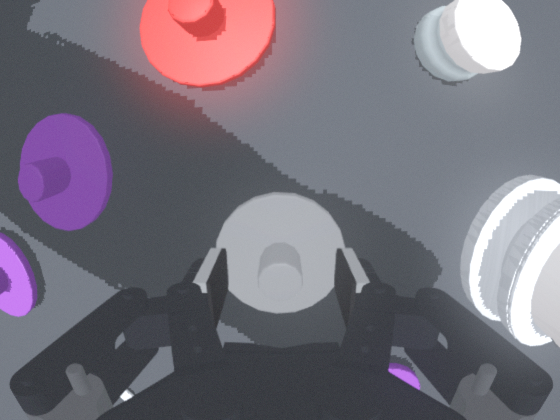

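The knob lies between the pads at (280,270). I'll close and lift.

jog_arm(motion=[{"dx": -0.5,"dy": 0,"dz": -1,"rx": 0,"ry": 0,"rz": 0,"hand": 0.2},{"dx": -0.5,"dy": 0,"dz": -1,"rx": 0,"ry": 0,"rz": 0,"hand": -1},{"dx": -0.5,"dy": 0,"dz": -1,"rx": 0,"ry": 0,"rz": 0,"hand": -1},{"dx": -0.5,"dy": 0,"dz": -1,"rx": 0,"ry": 0,"rz": 0,"hand": -1},{"dx": -0.5,"dy": 0,"dz": -1,"rx": 0,"ry": 0,"rz": 0,"hand": -1},{"dx": -0.5,"dy": 0,"dz": -1,"rx": 0,"ry": 0,"rz": 0,"hand": -1}], grip_force=40)

```text
time_s: 30.5
position: [0.4427, -0.2509, 0.032]
orientation: [2.222, 2.22, 0.0]
ft_force: [0.6, -0.7, 5.3]
opening: 0.0184
```

jog_arm(motion=[{"dx": 0,"dy": 0,"dz": 40,"rx": 0,"ry": 0,"rz": 0,"hand": -1},{"dx": 0,"dy": 0,"dz": 95,"rx": 0,"ry": 0,"rz": 0,"hand": -1},{"dx": 0,"dy": 0,"dz": 150,"rx": 0,"ry": 0,"rz": 0,"hand": -1},{"dx": 0,"dy": 0,"dz": 180,"rx": 0,"ry": 0,"rz": 0,"hand": -1},{"dx": 50,"dy": -3,"dz": 180,"rx": 0,"ry": 0,"rz": 0,"hand": -1},{"dx": 105,"dy": -7,"dz": 180,"rx": 0,"ry": 0,"rz": 0,"hand": -1},{"dx": 145,"dy": -7,"dz": 180,"rx": 0,"ry": 0,"rz": 0,"hand": -1},{"dx": 161,"dy": -7,"dz": 180,"rx": 0,"ry": 0,"rz": 0,"hand": -1}])

```text
time_s: 31.5
position: [0.6054, -0.2575, 0.2104]
orientation: [-2.221, -2.221, 0.0]
ft_force: [0.2, 1.0, -1.1]
opening: 0.0184
```

jog_arm(motion=[{"dx": 0,"dy": 0,"dz": 0,"rx": 0,"ry": 0,"rz": 0,"hand": -1},{"dx": 0,"dy": 0,"dz": 0,"rx": 0,"ry": 0,"rz": 0,"hand": -1}])

```text
time_s: 31.75
position: [0.6026, -0.2578, 0.2113]
orientation: [-2.222, -2.219, 0.001]
ft_force: [0.0, 0.3, -1.0]
opening: 0.0186
```

```bash
python3 look.py w27 lid_center basket_center
python3 - <<'E'
from stn import *
t=env.state()['position']*1000
z=np.load("w27.npz"); C=cams.calibration('wrist'); C['camera_from_world']=z['M']; d=z['d']
P=unproj('wrist',np.ones_like(d,bool),d,C)*1000
r=np.hypot(P[:,0]-t[0],P[:,1]-t[1]); 
Q=P[(r<36)&(P[:,2]>t[2]-26)&(P[:,2]<t[2]-12)&(P[:,1]>t[1]+14)]
A=np.c_[Q[:,:2]-t[:2],np.ones(len(Q))]; print('plane',np.linalg.lstsq(A,Q[:,2]-t[2],rcond=None)[0],len(Q))
E_=edge(Q[:,:2],t[:2]); E_=E_[np.hypot(*(E_-t[:2]).T)>29]; print('disc',len(E_),fit(E_,33)-t[:2],t)
E
```

```text
tcp [ 0.6026 -0.2578  0.2113] [-2.222e+00 -2.219e+00  1.000e-03] t 31.75 op 0.018553406851403137
lid_center 0.78 [ 82.  48. 134. 112.] ztop 0.04 topcircle 408.6 -135.1 r 10.4 mid [ 408.8 -134.7] n 247
lid_center 0.65 [ 30. 122.  72. 175.] ztop 0.04 topcircle 323.6 -205.3 r 10.3 mid [ 323.3 -205.8] n 181
lid_center 0.62 [  0. 180.  33. 229.] ztop 0.0398 topcircle 246.3 -275.1 r 9.9 mid [ 246.  -274.8] n 110
basket_center 0.58 [240. 172. 333. 214.] ztop 0.1413 topcircle 604.6 -246.7 r 29.8 mid [ 604.6 -237. ] n 1454
plane [ 2.54421580e-03 -5.64304347e-02 -1.64888349e+01] 3573
disc 22 [-0.7328148  -0.38826028] [ 602.76299387 -258.00946276  212.03000051]
```

View pics/w27.png

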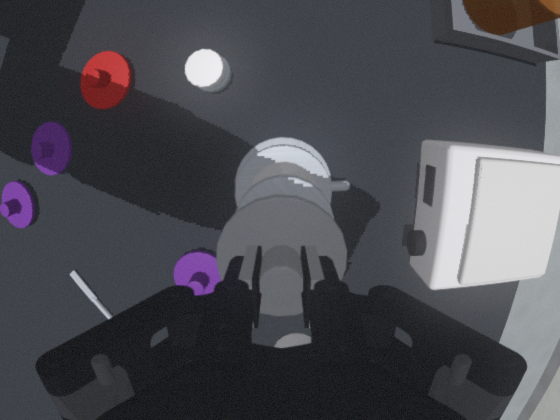

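The lid is held: disc edge at (281,240), offset (-0.7,-0.4) mm from the TCP. I'll shift (+1.8,+0.3) mm, lower to above the collar and recheck its tilt.

jog_arm(motion=[{"dx": 1.8,"dy": 0.3,"dz": 0,"rx": 0,"ry": 0,"rz": 0,"hand": -1},{"dx": 1.8,"dy": 0.3,"dz": -20,"rx": 0,"ry": 0,"rz": 0,"hand": -1},{"dx": 1.8,"dy": 0.3,"dz": -35,"rx": 0,"ry": 0,"rz": 0,"hand": -1},{"dx": 1.8,"dy": 0.3,"dz": -35,"rx": 0,"ry": 0,"rz": 0,"hand": -1},{"dx": 1.8,"dy": 0.3,"dz": -35,"rx": 0,"ry": 0,"rz": 0,"hand": -1}])

```text
time_s: 32.52
position: [0.6055, -0.2576, 0.1772]
orientation: [2.222, 2.22, 0.0]
ft_force: [0.2, 0.5, -0.8]
opening: 0.0186
```

```bash
python3 look.py w28 basket_center
python3 - <<'E'
from stn import *
for n,t in [("w28",env.state()['position']*1000)]:
    z=np.load(n+".npz"); C=cams.calibration('wrist'); C['camera_from_world']=z['M']; d=z['d']
    P=unproj('wrist',np.ones_like(d,bool),d,C)*1000
    r=np.hypot(P[:,0]-t[0],P[:,1]-t[1]); 
    Q=P[(r<36)&(P[:,2]>t[2]-26)&(P[:,2]<t[2]-12)&(P[:,1]>t[1]+14)]
    E_=edge(Q[:,:2],t[:2]); E_=E_[np.hypot(*(E_-t[:2]).T)>29]; print('disc',len(E_),fit(E_,33),t)
    Q=P[(r<30)&(P[:,2]>t[2]-26)&(P[:,2]<t[2]-12)&(P[:,1]>t[1]+14)]
    A=np.c_[Q[:,:2]-t[:2],np.ones(len(Q))]; print('plane',np.linalg.lstsq(A,Q[:,2]-t[2],rcond=None)[0],len(Q))
s,d=cams.camera('side'); cv2.imwrite('pics/side28.png',cv2.resize(s[60:220,200:360],None,fx=3.5,fy=3.5,interpolation=cv2.INTER_CUBIC))
E
```

```text
tcp [ 0.6055 -0.2576  0.1772] [2.222 2.22  0.   ] t 32.525 op 0.01864635163415084
basket_center 0.7 [226. 186. 325. 222.] ztop 0.141 topcircle 601.5 -241.8 r 28.0 mid [ 601.5 -235.5] n 685
disc 22 [ 605.02261363 -258.27117017] [ 605.9015191  -257.80025779  177.63883636]
plane [ 4.16509793e-03 -1.27046944e-03 -1.71287414e+01] 2570
```

View pics/w28.png

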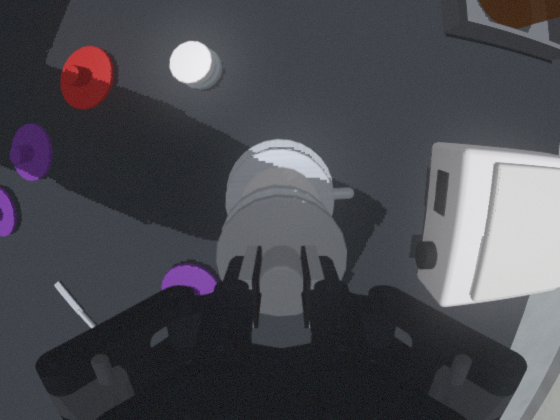

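View pics/side28.png

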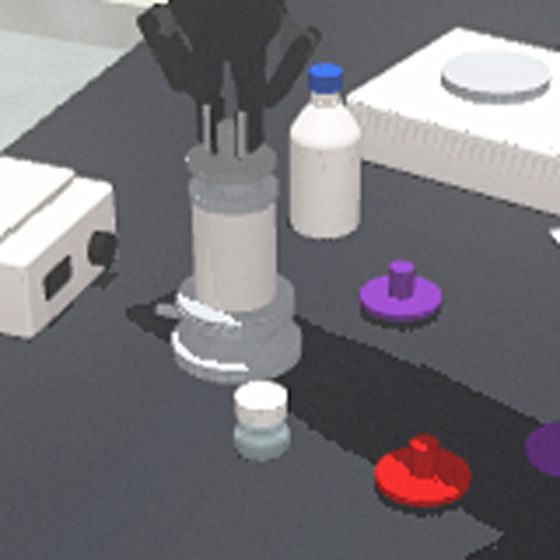

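The lid is level (0.004 rad) at (605.0,-258.3). I'll shift (-1,+0.2) mm and lower to seating.

jog_arm(motion=[{"dx": -1,"dy": 0.2,"dz": 0,"rx": 0,"ry": 0,"rz": 0,"hand": -1},{"dx": -1,"dy": 0.2,"dz": -5,"rx": 0,"ry": 0,"rz": 0,"hand": -1},{"dx": -1,"dy": 0.2,"dz": -9,"rx": 0,"ry": 0,"rz": 0,"hand": -1},{"dx": -1,"dy": 0.2,"dz": -12,"rx": 0,"ry": 0,"rz": 0,"hand": -1},{"dx": -1,"dy": 0.2,"dz": -12,"rx": 0,"ry": 0,"rz": 0,"hand": -1},{"dx": -1,"dy": 0.2,"dz": -12,"rx": 0,"ry": 0,"rz": 0,"hand": -1}])

```text
time_s: 33.42
position: [0.6044, -0.2573, 0.1648]
orientation: [-2.222, -2.22, 0.0]
ft_force: [0.8, -0.5, -1.8]
opening: 0.0189
```

Run:
```python
from look import *
from stn import *
look("w29",[])
for n,t in [("w29",env.state()['position']*1000)]:
    z=np.load(n+".npz"); C=cams.calibration('wrist'); C['camera_from_world']=z['M']; d=z['d']
    P=unproj('wrist',np.ones_like(d,bool),d,C)*1000
    r=np.hypot(P[:,0]-t[0],P[:,1]-t[1]); 
    Q=P[(r<36)&(P[:,2]>t[2]-20)&(P[:,2]<t[2]-12)&(P[:,1]>t[1]+14)]
    E_=edge(Q[:,:2],t[:2]); E_=E_[np.hypot(*(E_-t[:2]).T)>29]; print('disc',len(E_),fit(E_,33),t)
    Q=P[(r<30)&(P[:,2]>t[2]-26)&(P[:,2]<t[2]-12)&(P[:,1]>t[1]+14)]
    A=np.c_[Q[:,:2]-t[:2],np.ones(len(Q))]; print('plane',np.linalg.lstsq(A,Q[:,2],rcond=None)[0],len(Q))
```

```text
tcp [ 0.6044 -0.2573  0.1648] [-2.222 -2.22   0.   ] t 33.425 op 0.018938165485714083
disc 22 [ 603.80764385 -257.99854085] [ 604.44115152 -257.37573794  164.84996361]
plane [ 3.78928165e-03 -6.12494773e-03  1.48163403e+02] 2585
```

The lid is centred at (603.8,-258.0) and less than 1 mm above seating. I'll release and retreat straight up.

jog_arm(motion=[{"dx": 0,"dy": 0,"dz": -0.5,"rx": 0,"ry": 0,"rz": 0,"hand": -1},{"dx": 0,"dy": 0,"dz": -0.5,"rx": 0,"ry": 0,"rz": 0,"hand": 0.2},{"dx": 0,"dy": 0,"dz": -0.5,"rx": 0,"ry": 0,"rz": 0,"hand": 0.2},{"dx": 0,"dy": 0,"dz": -0.5,"rx": 0,"ry": 0,"rz": 0,"hand": 0.2},{"dx": 0,"dy": 0,"dz": -0.5,"rx": 0,"ry": 0,"rz": 0,"hand": 0.2},{"dx": 0,"dy": 0,"dz": 30,"rx": 0,"ry": 0,"rz": 0,"hand": 0.2},{"dx": 0,"dy": 0,"dz": 80,"rx": 0,"ry": 0,"rz": 0,"hand": 0.2},{"dx": 0,"dy": 0,"dz": 100,"rx": 0,"ry": 0,"rz": 0,"hand": 0.2}])

```text
time_s: 34.48
position: [0.6055, -0.2578, 0.2683]
orientation: [2.22, 2.217, 0.003]
ft_force: [-0.4, -0.3, 0.2]
opening: 0.0514
```

Run:
```python
from look import *
from stn import *
look("w30",["lid_center"])
z=np.load("w30.npz"); C=cams.calibration('wrist'); C['camera_from_world']=z['M']; d=z['d']
P=unproj('wrist',np.ones_like(d,bool),d,C)*1000; t=np.array([603.8,-258])
r=np.hypot(P[:,0]-t[0],P[:,1]-t[1]); 
Q=P[(r<37)&(P[:,2]>144)&(P[:,2]<152)]
E_=edge(Q[:,:2],t); print('disc',len(E_),fit(E_))
Q=P[(r<30)&(r>14)&(P[:,2]>140)&(P[:,2]<153)]
A=np.c_[Q[:,:2]-t,np.ones(len(Q))]; print('plane',np.linalg.lstsq(A,Q[:,2],rcond=None)[0],len(Q))
s,d=cams.camera('side'); cv2.imwrite('pics/side30.png',cv2.resize(s[60:220,200:360],None,fx=3.5,fy=3.5,interpolation=cv2.INTER_CUBIC))
for l in ["amber","jar","beaker"]:
    for r in cams.trace('side',l)[:1]: print(l,r['conf'],np.round(r['box']))
```

```text
tcp [ 0.6055 -0.2578  0.2683] [2.22  2.217 0.003] t 34.475 op 0.05140964261684663
lid_center 0.89 [104.  59. 149. 113.] ztop 0.0402 topcircle 408.8 -134.6 r 10.3 mid [ 409.2 -134.8] n 194
lid_center 0.82 [ 52. 119.  94. 168.] ztop 0.0401 topcircle 322.9 -205.6 r 10.3 mid [ 323.2 -205.3] n 153
lid_center 0.8 [ 26. 170.  56. 215.] ztop 0.0399 topcircle 245.9 -275.1 r 9.8 mid [ 246.1 -275.6] n 104
disc 60 [ 603.95784754 -257.91352576   32.37190497]
plane [ 1.01592565e-04 -3.66991160e-04  1.47290662e+02] 3232
amber 0.71 [221. 230. 236. 256.]
jar 0.57 [272. 167. 283. 193.]
beaker 0.7 [127. 311. 157. 351.]
```

View pics/w30.png

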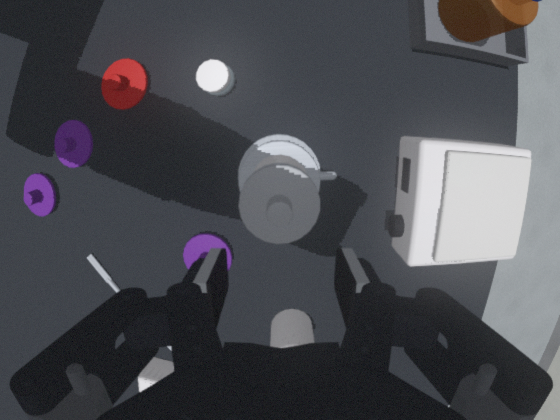

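View pics/side30.png

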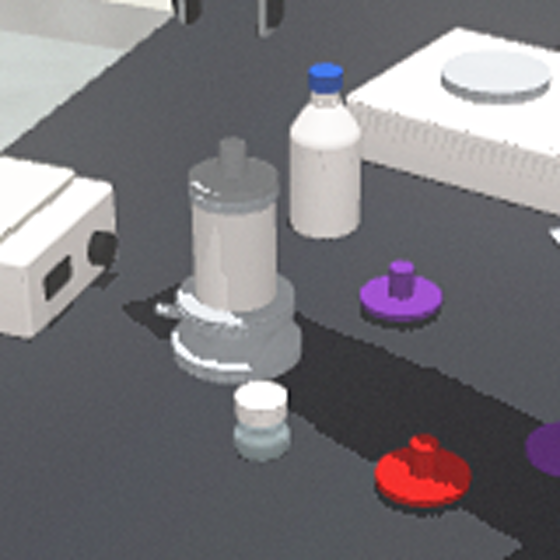

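The lid disc's top is at 147.3 mm against 147 nominal, level to 0.0004 rad and centred at (604.0,-257.9). The stack is closed and the gripper is clear. I'm handing the job in.

```bash
python3 -c "
from rig import env
print(env.close_job())"
```

```text
the job is handed in; nothing more can be done
None
```

I built the solvent filter on the station in the order asked (disc, funnel, basket, grey lid), released every part, and handed the job in at about 35 s of the 112 s allowed. The hand-in gives no verdict, so the checks below are my own camera measurements.

| Part | Offset from the part or recess it sits on | Seating height |
|---|---|---|
| Disc | about 1 mm from the recess centre | stands 10.2 mm above the head (10 mm nominal) |
| Funnel | about 1 mm from the recess centre | rim at 130.7 mm (130 mm nominal) |
| Basket | well under 1 mm from the funnel | collar top at 140.2 mm (140 mm nominal), tilt 0.002 rad |
| Lid | well under 1 mm from the basket | disc top at 147.3 mm (147 mm nominal), tilt below 0.001 rad |

- **Level:** I fitted a tilt only for the basket and the lid. The disc and funnel were judged by their heights, and by the basket and lid sitting level on top.
- **Bystanders:** the amber bottle, jar and beaker still show in the side view within a few pixels of where they started.
- **Disagreements:** the fixed cameras and the wrist camera differed by up to about 8 mm on positions, so I relied on the wrist camera throughout. One tilt fit of the held lid read 0.056 rad. A tighter fit of a second view, leaving out its edge, gave 0.004 rad.

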